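Lay breakfast from the tray

ROBOT

A 6-joint arm with a two-finger parallel gripper is mounted at the origin on the work surface. World frame = base frame: x ahead of the robot, y to its left, z up, the work surface at z = 0. Lengths are in mm, angles in rad, forces in N, time in s.
With the tool pointing down it reaches from about 150 to 775 mm from the base axis. Payload 6.1 kg.
Tool frame: the origin (TCP) lies midway between the tips of the shut fingers; the grasp point (between the pads) lies 19 mm behind it; z points along the fingers, y is the line along which they close (so a half turn about z gives the same grasp; the last joint's range is limited). The gripper opens to 85 mm and grips with 20 to 120 N. Pads are 22 mm wide; open, the fingers measure 114 mm over their backs; the gripper's body (76 mm by 85 mm) begins 54 mm behind the grasp point. The pads swing forward as they close: fully open they stand 13 mm farther back than shut.
Start: joints at [1.238, 0.126, -0.04, 1.405, 0, 1.571], TCP at [171.506, 496.179, 231.295] pointing down, gripper open.
Joint ranges: [-2.72, 2.72], [-0.95, 1.95], [-1.27, 1.35], [-1.78, 2.02], [-1.46, 1.47], [-3.14, 3.14]. Speed limits (rad/s): [2.39, 2.39, 3.01, 3.14, 3.14, 3.14].

INTERFACE

Orientations are given as a unit quaternion [w, x, y, z].
In Python, from cell import arm, eyes gives the robot as it stands.
- The arm moves only by the tool play_rows, never from a script. Its argument "series" is a list that holds one entry, the list of rows, each a list of 7 numbers: the shift along the tool's x, y, z as a fraction of full scale, then the turn, a rotation vector about the tool's x, y, z as a fraction of full scale, then the opening, from -1 (shut) to 1 (fully open). A call has 1 to 5 rows; each row shifts and turns the commanded pose from where the row before left it, along the tool's axes as they then stand; what a row does not reach is not made up. Full scale, the value 1, is 0.02 m for a shift and 4 degrees for a turn. A row lasts 1/10 s, in which the tool goes at most 50 mm and 8.59 degrees, less where a joint would pass 70% of its speed; a pose out of reach is approached as far as the arm can. A call with a number of a shift or a turn outside -1 to 1 is refused whole. A call with a gripper value outside its range is refused whole. The fingers move at their own pace and stop on an object; the grip force is fixed at half the most. Time passes only in rows, so rows that do not move let the fingers close. It gives the time, the measured TCP pose, the force, the opening and the grip force at its end, in the units of the state.
- arm.read_state(): the state, without advancing time (a new reading comes with each control period).
- eyes.snapshot(name): name is "scene" or "top" or "wrist"; returns a dict with "frame" (480x640x3 uint8, red, green, blue), "fovy" (degrees; the focal length in pixels is half the picture's height over the tangent of half this angle, whatever the lens; pixels are square), "cx", "cy" (the principal point, pixels), "k1" (the pictures are not rectified: a ray, as slopes to the right and down, at radius r is drawn at 1 + k1 r^2 times it, then the intrinsics apply), "rvec" (rotation vector, rad) and "tvec" (3), from world to camera coordinates, as OpenCV has them. Camera axes: x right, y down, z forward; pixel columns grow to the right and rows downward; lengths in mm; the calibration is good to about 2 mm. A picture is of the moment at which its call begins. There is no depth.
- arm.hand_in(): hands the job in; it is judged then, once.
The state is a dict: "time_s": time; "qpos": joint angles; "qvel": joint speeds; "joint_efforts": joint torques, N m; "position": TCP position; "ee_rot": TCP orientation; "ft_force": force on the tool from outside, world axes, zero at the start; "wrist_torque": the same for the moment, N m; "gripper_width": finger opening in mm; "gripper_force": force on a finger pad.
Only numpy, scipy, OpenCV 4.12 (cv2) and the standard library are available. Lean on these libraries where they do the work, as an engineer would, in place of code of your own. Each camera call takes 0.05 s, during which the arm holds its last target. There are 200 camera calls.

TASK

Lay breakfast from the grey tray: stand the blue egg cup in the middle of the white plate and set the egg gently, upright, in the cup, without dropping it. On the wooden board, one in the middle of each ring, put the red-lidded jam jar in the left ring and the orange tumbler in the right ring (left and right as seen from the robot's base), with the white salt shaker between them. Leave the yellow-lidded honey jar and the dark wooden pepper mill where they stand.

Things in the scene. Friction and masses are not known exactly. Their poses are not given: they have to be found in the camera images.
- plate: Small white china plate, 140 mm across, fixed on a blue place mat. Origin: centre of its underside, z up. Its flat well, 88 mm across, is 6 mm above the origin; the sloping rim rises to 14 mm. A thin blue circle 68 mm across marks the middle of the well.
- board: Brown wooden board, 90 (its x) by 270 (its y) by 12 mm, fixed on the same mat, nearer to the robot than the plate or farther. Origin: centre of its underside, z up. Turned at most 10 degrees, so its y points to the robot's left (world +y). Three dark rings 74 mm across on top: left ring centred at y = +90 mm, middle at 0, right at -90 mm, all at x = 0.
- egg_cup: Blue china egg cup, round, 48 mm tall, 90 g. Origin: centre of its underside, z up. Foot 40 mm across, stem 20 mm (10 to 22 mm up), bowl widening from 41 mm to 44 mm across at its rim, 48 mm up. Mouth 36 mm across; a seated egg rests on the rim, its origin 62 mm above the cup's. Starts upright on the grey tray (floor 6 mm above the counter, walls 22 mm high).
- egg: Brown hard-boiled egg, rigid, 60 g, 44 mm across and 54 mm tall, upright with its blunt end down. Origin: at its widest girth, 22 mm above its lowest point and 32 mm below its tip; z towards the pointed end. Starts in a cork ring (42 mm across, 14 mm high) fixed on the grey tray, with its origin about 29 mm above the tray's floor.
- tumbler: Orange plastic tumbler, straight-sided, open at the top, 56 mm across, 85 mm tall, about 70 g. Origin: centre of its underside, z up. Starts upright on the grey tray.
- jam_jar: Jam jar: dark red glass with paper label and a red lid, 50 mm across (lid 51 mm), 60 mm tall, about 180 g. Origin: centre of its underside, z up. Starts upright on the grey tray.
- salt_shaker: White china salt shaker with a steel top with five holes, 38 mm across, 72 mm tall, straight-sided up to 64 mm, about 110 g. Origin: centre of its underside, z up. Starts upright on the grey tray.
- honey_jar: Honey jar: amber glass with paper label and a yellow lid, same size as the jam jar. Stands on the grey tray among the other things and is to be left alone. Origin: centre of its underside, z up.
- pepper_mill: Turned dark wooden pepper mill, 42 mm across, 100 mm tall. Stands on the place mat to the left of the plate and is to be left alone. Origin: centre of its underside, z up.
Mind the look-alikes: they are no part of the job. There is more than one size of the egg_cup; the job needs the larger.

How it is judged (in metres and radians):
At the end, for the whole second after the job is handed in: Egg cup upright in the plate within 15 mm of its middle; egg seated in the cup (7 mm across, 6 mm in height, tilt under 0.4 rad); jam jar, salt shaker, tumbler upright on the left, middle, right ring, within 14 mm of its centre along each board axis; all at rest (horizontal distance between egg_cup and plate below 0.015 m and z of egg_cup in the frame of plate between 0.001 and 0.011 m and angle between each of egg_cup, jam_jar, salt_shaker, tumbler's own z axis and vertical below 0.12 rad and horizontal distance between egg and egg_cup below 0.007 m and z of egg in the frame of egg_cup between 0.0555 and 0.0675 m and angle between egg's own z axis and vertical below 0.4 rad and x of jam_jar in the frame of board between -0.014 and 0.014 m and y of jam_jar in the frame of board between 0.076 and 0.104 m and z of jam_jar in the frame of board between 0.007 and 0.017 m and x of salt_shaker in the frame of board between -0.014 and 0.014 m and y of salt_shaker in the frame of board between -0.014 and 0.014 m and z of salt_shaker in the frame of board between 0.007 and 0.017 m and x of tumbler in the frame of board between -0.014 and 0.014 m and y of tumbler in the frame of board between -0.104 and -0.076 m and z of tumbler in the frame of board between 0.007 and 0.017 m and linear speed of each of egg_cup, egg, jam_jar, salt_shaker, tumbler below 0.02 m/s); the robot touches nothing.
It fails at once if the honey jar or the pepper mill is shifted more than 20 mm or knocked over (distance of any of honey_jar, pepper_mill from where it was at the start of the episode above 0.02 m or angle between any of honey_jar, pepper_mill's own z axis and vertical above 0.35 rad).
It fails at once if the egg is dropped (falls free faster than 0.7 m/s) (linear speed of egg above 0.7 m/s and contact force between the fingers and egg below 0.05 N).
It also fails if it takes over 134 s, if anything falls off the work surface, if the arm or the gripper's body presses on something with over 40 N, if the wrist force passes 120 N, or if a joint passes its speed limit or range.

## Working session

There is one attempt and no reset: what is moved stays moved. The work goes in short steps, Python scripts to look and compute and a tool call to move; the robot and the scene stay as the last step left them, time stands still between calls to the robot, and variables do not carry over. Pictures are saved under pics/ and viewed, at most 14 in all, crops included, and the job is handed in when it is done.

Besides the shell and the picture viewer there is one more tool, called after ">>>" as name([rows], argument=value, ...), one row to a line, values as JSON. play_rows: Moves the arm, as the interface text tells. Its arguments: {"type":"object","properties":{"series":{"type":"array","items":{"type":"array","items":{"type":"array","items":{"type":"number"}}}}},"required":["series"]}

```bash
ls; mkdir -p pics
python3 - <<'E'
from cell import arm, eyes
import cv2,numpy as np
print(arm.read_state())
for n in ("scene","top"):
    s=eyes.snapshot(n); print({k:v for k,v in s.items() if k!="frame"})
    cv2.imwrite(f"pics/{n}0.png",s["frame"][:,:,::-1])
E
```

```text
pics
{'time_s': 0.0, 'qpos': array([ 1.23799998e+00,  1.26401062e-01, -4.06044204e-02,  1.40540273e+00,
       -4.78270753e-06,  1.57081562e+00]), 'qvel': array([ 0.00066143,  0.00025623, -0.00063684, -0.00025932,  0.00176571,
       -0.00045159]), 'joint_efforts': array([-2.48137578e-03, -4.35909104e+01,  3.52927887e+01,  1.72577816e-02,
       -9.62996091e-05,  4.07269695e-06]), 'position': array([171.3795024 , 495.81041405, 230.51906548]), 'ee_rot': array([-1.31123829e-04,  1.65640809e-01,  9.86185821e-01, -7.95210784e-04]), 'ft_force': array([ 1.17473359, -0.73369895,  0.5943126 ]), 'wrist_torque': array([-0.01473041, -0.03986806, -0.00690492]), 'gripper_force': 0.0, 'gripper_width': 85.57176102247436}
{'fovy': 45.152643889873204, 'cx': 312.7859113182476, 'cy': 237.89085108785946, 'k1': -0.13687827046811943, 'rvec': array([ 1.05188737,  2.57556773, -0.86913805]), 'tvec': array([ 333.36582343, -287.29427087, 1288.57942024])}
{'fovy': 48.02039538725105, 'cx': 320.3139650589754, 'cy': 237.67173539855466, 'k1': -0.07512882962716268, 'rvec': array([ 2.27882404, -1.9154125 ,  0.20567236]), 'tvec': array([  -3.0087012 ,  514.48289051, 1134.05275425])}
```

View pics/scene0.png

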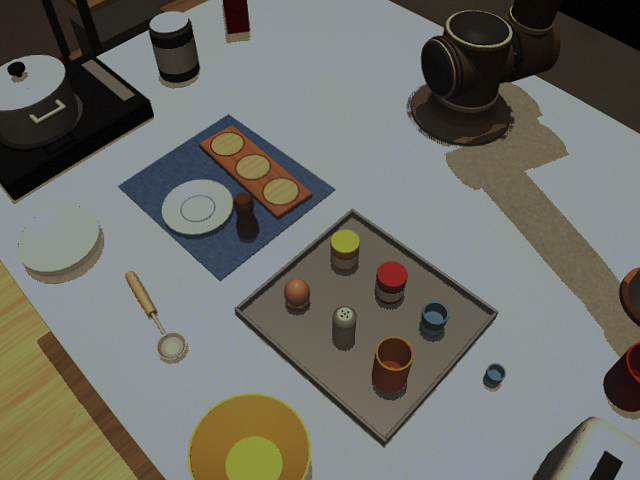

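View pics/top0.png

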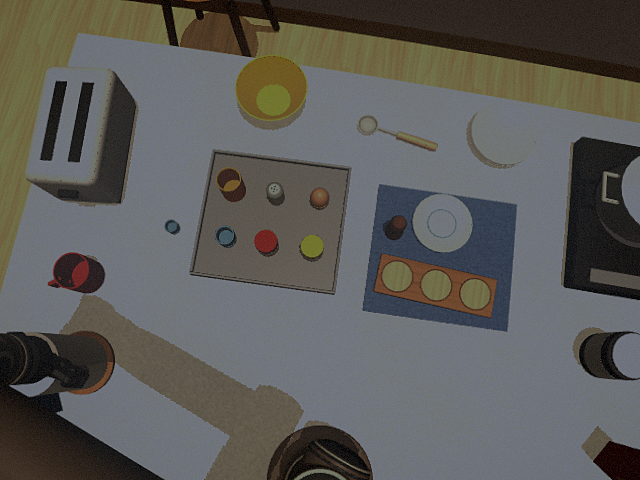

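The top view shows the tray on the left, with the tumbler (231,180), salt (275,190), egg (319,197), large cup (226,237), jam (265,241) and honey (312,246). The plate is at (442,222), the pepper mill at (395,228), and the rings at (397,276), (436,285) and (475,294). The small cup at (172,227) is the decoy. The scene view agrees.

```bash
cat > h.py <<'E'
import numpy as np, cv2
from scipy.spatial.transform import Rotation as R
def cal(s):
    f=240/np.tan(np.radians(s["fovy"])/2)
    return f,np.array([[f,0,s["cx"]],[0,f,s["cy"]],[0,0,1]]),np.array([s["k1"],0,0,0,0.]),cv2.Rodrigues(np.array(s["rvec"]))[0],np.array(s["tvec"])
def ray(s,uv):
    f,K,D,Rm,t=cal(s)
    n=cv2.undistortPoints(np.array([[uv]],float),K,D)[0,0]
    return -Rm.T@t, Rm.T@np.array([n[0],n[1],1])
def onz(s,uv,z):
    c,d=ray(s,uv); return c+d*(z-c[2])/d[2]
def tri(s1,u1,s2,u2):
    a,d=ray(s1,u1); b,e=ray(s2,u2)
    k=np.linalg.lstsq(np.c_[d,-e],b-a,rcond=None)[0]
    p,q=a+k[0]*d,b+k[1]*e
    return (p+q)/2,np.linalg.norm(p-q)
def proj(s,p):
    f,K,D,Rm,t=cal(s); return cv2.projectPoints(np.array([p],float),s["rvec"],s["tvec"],K,D)[0][0,0]
def blobs(s,lo,hi,box=None,amin=40):
    hsv=cv2.cvtColor(s["frame"],cv2.COLOR_RGB2HSV); m=cv2.inRange(hsv,np.array(lo),np.array(hi))
    if box: b=np.zeros_like(m); x0,y0,x1,y1=box; b[y0:y1,x0:x1]=1; m=m*b
    cs=cv2.findContours(m,cv2.RETR_EXTERNAL,cv2.CHAIN_APPROX_NONE)[0]
    return [(np.round(cv2.fitEllipse(c)[0],1),np.round(cv2.fitEllipse(c)[1],1),cv2.contourArea(c)) for c in cs if cv2.contourArea(c)>=amin and len(c)>5]
E
python3 - <<'E'
from cell import eyes
import cv2,numpy as np
from h import *
t=eyes.snapshot("top"); s=eyes.snapshot("scene")
ht=cv2.cvtColor(t["frame"],cv2.COLOR_RGB2HSV); hs=cv2.cvtColor(s["frame"],cv2.COLOR_RGB2HSV)
for n,u in dict(tum=(231,173),tumin=(231,185),salt=(275,188),egg=(319,196),cup=(226,230),cupin=(226,238),jam=(265,241),honey=(312,246),tray=(290,215),plate=(442,205),ring=(397,276),board=(416,280),mat=(400,310),mill=(397,223)).items(): print(n,ht[u[1],u[0]])
im=cv2.resize(t["frame"][140:300,190:350],None,fx=3.6,fy=3.6,interpolation=cv2.INTER_CUBIC)[:,:,::-1]
cv2.imwrite("pics/c1.png",np.clip(im*1.8,0,255).astype(np.uint8))
E
```

```text
tum [ 3 90 62]
tumin [ 20 156 111]
salt [ 41  28 126]
egg [ 21  98 114]
cup [100  72  99]
cupin [97 75 98]
jam [  2 180 112]
honey [ 31 157 115]
tray [16 36 92]
plate [113  25 130]
ring [ 28  88 113]
board [ 13 147 109]
mat [108  76  87]
mill [  4 113  68]
```

View pics/c1.png

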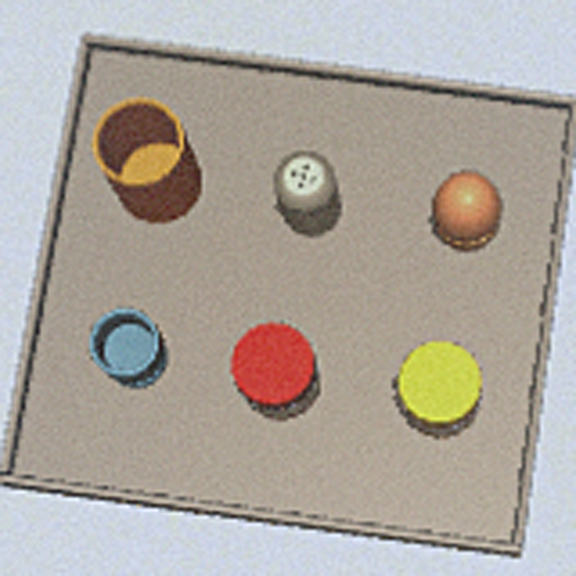

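The enlarged crop gives these top-view centres: tumbler rim (229,179), salt top (274,189), egg (320,197), cup rim (225,235), jam lid (266,241) and honey lid (312,246).

```bash
cat > m1.py <<'E'
from cell import eyes
from h import *
t=eyes.snapshot("top"); s=eyes.snapshot("scene")
def show(n,bl,z,sn=t):
    for c,a,A in bl: print(n,c,a,A,onz(sn,c,z).round(1))
show("jam",blobs(t,(0,140,70),(8,255,255),(240,215,290,265)),66)
show("honey",blobs(t,(24,110,90),(40,255,255),(290,225,335,265)),66)
show("egg",blobs(t,(5,70,80),(24,255,255),(300,175,340,212)),36)
show("cup",blobs(t,(90,45,60),(110,255,255),(208,222,245,255)),54)
show("tum",blobs(t,(15,110,90),(28,255,255),(210,160,250,205)),91)
show("salt",blobs(t,(0,0,115),(180,45,255),(262,178,288,203)),78)
show("board",blobs(t,(5,110,70),(20,255,255),(365,245,510,325)),13)
show("ring",blobs(t,(21,50,80),(36,120,255),(365,245,510,325)),13)
show("plate",blobs(t,(0,0,108),(180,40,255),(405,187,480,257)),15)
show("mill",blobs(t,(0,90,30),(12,255,255),(380,205,412,245)),90)
for n,u,z in (("tumc",(228.9,179.4),91),("saltc",(274.2,189.4),78),("eggc",(319.7,196.7),36),("cupc",(225.3,235.3),54)): print(n,onz(t,u,z).round(1))
for n,p in (("traycor",[(213.5,151),(350,168.5),(334,293),(191,273)]),):
    print([onz(t,u,22).round() for u in p])
# scene cross-check
show("S jam",blobs(s,(0,140,70),(8,255,255),(370,255,415,295)),66,s)
show("S honey",blobs(s,(24,110,90),(40,255,255),(325,225,365,265)),66,s)
show("S egg",blobs(s,(3,70,60),(24,255,255),(275,270,315,310)),36,s)
show("S ring",blobs(s,(21,50,80),(36,130,255),(190,120,320,220)),13,s)
show("S plate",blobs(s,(0,0,108),(180,60,255),(155,175,238,240)),15,s)
show("S cup",blobs(s,(90,45,50),(110,255,255),(415,295,455,340)),54,s)
E
python3 m1.py
```

```text
jam [265.3 240.5] [21.1 21.8] 360.5 [477.9 202.2  66. ]
honey [311.8 245.5] [21.4 22.1] 370.0 [484.5 100.4  66. ]
egg [319.4 195.5] [15.7 15.7] 191.0 [607.5 105.   36. ]
cup [224.  234.6] [17.6 18.3] 251.5 [477.5 296.5  54. ]
tum [227.9 178.8] [22.8 24.5] 438.5 [594.6 306.4  91. ]
salt [273.8 188.6] [9. 9.] 62.0 [593.6 204.7  78. ]
board [435.6 285.2] [ 42.4 154. ] 4470.5 [ 452.9 -187.6   13. ]
ring [474.9 293.7] [28.2 29.6] 653.0 [ 448.9 -278.2   13. ]
ring [435.6 284.8] [28.6 29.4] 656.5 [ 453.8 -187.5   13. ]
ring [396.7 275.9] [28.6 29.3] 656.5 [458.8 -97.9  13. ]
plate [442.7 215.8] [65.3 75.9] 2995.0 [ 615.2 -182.9   15. ]
mill [399.2 221.7] [11.2 12.5] 105.0 [563.8 -77.1  90. ]
tumc [593.6 304.   91. ]
saltc [591.9 203.5  78. ]
eggc [604.8 103.9  36. ]
cupc [476.4 293.4  54. ]
[array([676., 370.,  22.]), array([689.,  47.,  22.]), array([396.,  35.,  22.]), array([384., 358.,  22.])]
S jam [391.7 273.8] [24.2 29.5] 559.0 [480.5 204.2  66. ]
S honey [344.8 240.7] [22.9 28.4] 509.5 [486.5 102.5  66. ]
S egg [296.4 290.1] [24.  24.9] 464.5 [601.8 102.3  36. ]
S ring [280.4 191. ] [23.9 33.3] 624.5 [458.9 -97.1  13. ]
S ring [252.5 166.5] [22.3 31.8] 554.0 [ 454.3 -187.1   13. ]
S ring [226.9 143.6] [20.6 30.9] 498.0 [ 449.  -277.3   13. ]
S plate [161.2 233.4] [12.9 23.2] 155.5 [ 689.3 -176.    15. ]
S plate [196.8 206.3] [52.5 71.4] 2944.5 [ 601.  -181.3   15. ]
S cup [435.3 312.5] [22.3 26.1] 455.5 [480.  298.5  54. ]
```

>>> play_rows([
  [[0, 0, 0.15, 0, 0, 1, 1], [0, 0, 0.15, 0, 0, 1, 1], [0, 0, 0.15, 0, 0, 1, 1], [0, 0, 0.15, 0, 0, 1, 1], [0, 0, 0.15, 0, 0, 1, 1]],
])

```text
time_s: 0.8
position: [168.9, 503.7, 228.3]
ee_rot: [-0.005, 0.333, 0.943, 0.012]
ft_force: [-5.8, -0.1, 57.7]
gripper_width: 85.5
gripper_force: 28.7
```

>>> play_rows([
  [[0, 0, 0.15, 0, 0, 1, 1], [0, 0, 0.15, 0, 0, 1, 1], [0, 0, 0.15, 0, 0, 1, 1], [0, 0, 0.15, 0, 0, 1, 1], [0, 0, 0.15, 0, 0, 1, 1]],
])

```text
time_s: 1.3
position: [168.2, 513.1, 225.7]
ee_rot: [-0.014, 0.49, 0.872, 0.025]
ft_force: [-41.2, 8.6, 106.0]
gripper_width: 85.7
gripper_force: 51.8
```

>>> play_rows([
  [[0, 0, 0.15, 0, 0, 1, 1], [0, 0, 0.15, 0, 0, 1, 1], [0, 0, 0.15, 0, 0, 1, 1], [0, 0, 0.15, 0, 0, 1, 1], [0, 0, 0.15, 0, 0, 1, 1]],
])

```text
time_s: 1.8
position: [171.4, 496.2, 186.4]
ee_rot: [-0.0, 0.638, 0.77, 0.0]
ft_force: [-0.2, -0.1, 0.1]
gripper_width: 85.6
gripper_force: 0.0
```

>>> play_rows([
  [[0, 0, 0.15, 0, 0, 1, 1], [0, 0, 0.15, 0, 0, 1, 1], [0, 0, 0.15, 0, 0, 0.73, 1]],
])

```text
time_s: 2.1
position: [170.6, 493.2, 177.3]
ee_rot: [0.001, 0.707, 0.707, -0.002]
ft_force: [-3.3, -22.4, 15.4]
gripper_width: 85.4
gripper_force: 0.0
```

Run:
```python
from cell import arm,eyes
from h import *
st=arm.read_state(); print(st["time_s"],st["position"],st["qpos"]); q=st["ee_rot"]; print(R.from_quat([*q[1:],q[0]]).as_matrix().round(3))
t=eyes.snapshot("top"); s=eyes.snapshot("scene")
for n,sn,b in (("t",t,(405,187,480,257)),("s",s,(155,175,242,240))):
    f=cv2.GaussianBlur(sn["frame"],(3,3),0)
    hsv=cv2.cvtColor(f,cv2.COLOR_RGB2HSV).astype(int); x0,y0,x1,y1=b
    m=((hsv[...,1]<50)&(hsv[...,2]>100)).astype(np.uint8); w=np.zeros_like(m); w[y0:y1,x0:x1]=m[y0:y1,x0:x1]
    cs=sorted(cv2.findContours(w,cv2.RETR_CCOMP,cv2.CHAIN_APPROX_NONE)[0],key=len)[::-1][:5]
    for c in cs:
        if len(c)>20:
            P=np.array([onz(sn,u[0],14)[:2] for u in c.astype(float)])
            print(n,cv2.minEnclosingCircle(P.astype(np.float32)),cv2.boundingRect(c))
```

```text
2.1 [170.62797095 493.16840008 177.33164597] [ 1.23788862e+00  1.29529171e-01 -1.53270464e-01  1.29351380e+00
 -3.25263007e-04  2.80968709e+00]
[[ 0.001  1.    -0.001]
 [ 1.    -0.001 -0.005]
 [-0.005 -0.001 -1.   ]]
t ((633.3590087890625, -182.38221740722656), 101.6371841430664) (405, 187, 75, 65)
s ((598.9449462890625, -184.39430236816406), 70.19605255126953) (161, 179, 72, 55)
s ((680.5094604492188, -178.42031860351562), 29.667987823486328) (155, 222, 20, 18)
```

The forces show I pressed on something beneath the start pose. I'll look before moving again.

Run:
```python
from cell import eyes
import cv2,numpy as np
from h import *
w=eyes.snapshot("wrist")["frame"];t=eyes.snapshot("top"); f=t["frame"]
print(proj(t,[171,496,0]),proj(t,[171,496,180]))
a=cv2.resize(f[240:480,0:240],(480,480))
im=np.hstack([cv2.resize(w,(320,240)),]); c=np.zeros((480,800,3),np.uint8); c[:240,:320]=im; c[:,320:]=a
cv2.imwrite("pics/c2.png",np.clip(c[:,:,::-1]*2.0,0,255).astype(np.uint8))
```

```text
[113.31654241 356.80597768] [ 78.63548756 357.39236788]
```

View pics/c2.png

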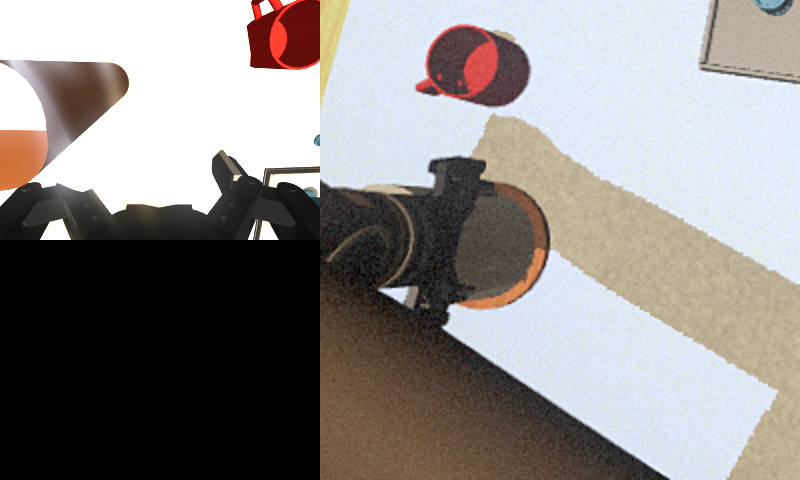

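The right panel shows a tall copper vessel directly under the hand, around (500,245) in the crop. The wrist view also shows it on the left. I'll rise straight up slowly.

>>> play_rows([
  [[0, 0, -0.5, 0, 0, 0, 1], [0, 0, -0.5, 0, 0, 0, 1], [0, 0, -0.5, 0, 0, 0, 1], [0, 0, -0.5, 0, 0, 0, 1], [0, 0, -0.5, 0, 0, 0, 1]],
])

```text
time_s: 2.8
position: [171.5, 496.2, 228.2]
ee_rot: [-0.0, 0.707, 0.707, 0.0]
ft_force: [0.2, 0.5, -0.1]
gripper_width: 85.3
gripper_force: 0.0
```

>>> play_rows([
  [[0, 0, -1, 0, 0, 0, 1], [0, 0, -1, 0, 0, 0, 1], [0, 0, -1, 0, 0, 0, 1], [-0.5, 1, -1, 0, 0, 0, 1], [-0.5, 1, 0, 0, 0, 0, 1]],
])

```text
time_s: 3.3
position: [212.4, 478.2, 311.7]
ee_rot: [-0.002, 0.707, 0.708, 0.004]
ft_force: [0.1, 2.2, -0.6]
gripper_width: 85.5
gripper_force: 0.0
```

>>> play_rows([
  [[-0.7, 1, 0, 0, 0, 0, 1], [-0.7, 1, 0, 0, 0, 0, 1], [-0.7, 1, 0, 0, 0, 0, 1], [-0.7, 1, 0, 0, 0, 0, 1], [-0.7, 1, 0, 0, 0, 0, 1]],
])

```text
time_s: 3.8
position: [313.0, 406.7, 308.9]
ee_rot: [-0.0, 0.707, 0.707, 0.002]
ft_force: [0.3, 0.4, 0.2]
gripper_width: 85.7
gripper_force: 0.0
```

>>> play_rows([
  [[-0.7, 1, 0.5, 0, 0, 0, 1], [-0.7, 1, 0.5, 0, 0, 0, 1], [-0.7, 1, 0.5, 0, 0, 0, 1], [-0.7, 1, 0.5, 0, 0, 0, 1], [-0.7, 1, 0.5, 0, 0, 0, 1]],
])

```text
time_s: 4.3
position: [413.5, 336.6, 258.5]
ee_rot: [0.0, 0.707, 0.707, 0.002]
ft_force: [0.0, 0.3, -0.2]
gripper_width: 85.5
gripper_force: 0.0
```

Run:
```python
from cell import eyes,arm
import cv2,numpy as np
print(arm.read_state()["position"])
a=eyes.snapshot("top")["frame"]; b=eyes.snapshot("scene")["frame"]; w=eyes.snapshot("wrist")["frame"]
c=np.zeros((600,800,3),np.uint8); c[:300,:400]=cv2.resize(a,(400,300));c[:300,400:]=cv2.resize(b,(400,300));c[300:,:400]=cv2.resize(w,(400,300))
cv2.imwrite("pics/c3.png",np.clip(c[:,:,::-1]*1.6,0,255).astype(np.uint8))
```

```text
[413.46261136 336.61359609 258.54621229]
```

View pics/c3.png

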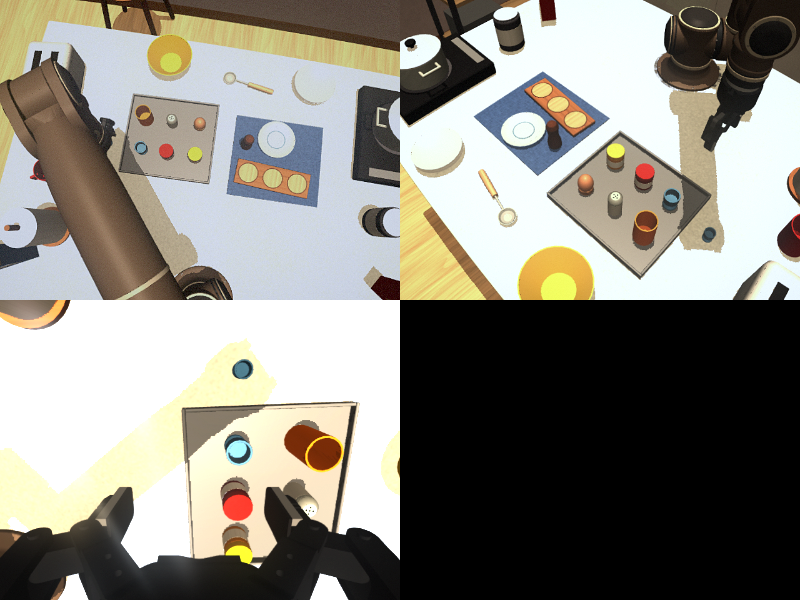

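Everything is still standing, and the vessel remains at the start location. The wrist view shows the cup at (238,450), jam at (237,505), tumbler at (322,455) and salt at (307,507), in composite coordinates. I'll approach the cup and refine the plate centre.

>>> play_rows([
  [[-0.5, 0.8, 1, 0, 0, 0, 1], [-0.5, 0.8, 1, 0, 0, 0, 1], [-0.5, 0.8, 1, 0, 0, 0, 1], [-0.55, 0.78, 1, 0, 0, 0, 1], [0, 0, 0, 0, 0, 0, 1]],
])

```text
time_s: 4.95
position: [475.5, 294.8, 175.7]
ee_rot: [-0.0, 0.708, 0.707, -0.001]
ft_force: [-0.5, -0.0, -0.7]
gripper_width: 85.2
gripper_force: 0.0
```

Run:
```python
from cell import eyes,arm
from h import *
print(arm.read_state()["position"])
w=eyes.snapshot("wrist"); print({k:v for k,v in w.items() if k not in("frame",)})
t=eyes.snapshot("top")
hw=cv2.cvtColor(w["frame"],cv2.COLOR_RGB2HSV)
for n,p in (("cup",[477,295.5,54]),("jam",[479,203,66])):
    u=proj(w,p); print(n,u)
for c,a,A in blobs(w,(85,60,60),(115,255,255),None,300): print("cup",c,a,A,onz(w,c,54).round(1))
for c,a,A in blobs(w,(0,180,120),(8,255,255),None,300): print("jam",c,a,A,onz(w,c,66).round(1))
for V in (105,112,120):
  hsv=cv2.cvtColor(cv2.GaussianBlur(t["frame"],(3,3),0),cv2.COLOR_RGB2HSV)
  m=((hsv[...,1]<60)&(hsv[...,2]>V)).astype(np.uint8); b=np.zeros_like(m); b[193:252,410:475]=m[193:252,410:475]
  c=max(cv2.findContours(b,cv2.RETR_EXTERNAL,cv2.CHAIN_APPROX_NONE)[0],key=len)
  e=cv2.fitEllipse(c); print(V,e,cv2.boundingRect(c),onz(t,e[0],14).round(1))
cv2.imwrite("pics/w1.png",w["frame"][:,:,::-1]); cv2.imwrite("pics/c4.png",cv2.resize(t["frame"][185:260,400:485],None,fx=7,fy=7,interpolation=2)[:,:,::-1])
```

```text
[475.54083692 294.83632708 175.66832554]
{'fovy': 67.58536425264663, 'cx': 318.12692568264924, 'cy': 237.42220538330798, 'k1': -0.011092259566487796, 'rvec': array([-2.84751062e+00,  2.36179105e-03,  7.46068984e-04]), 'tvec': array([-476.277275  ,  261.17159677,  411.09910479])}
cup [318.39607572 228.59829997]
jam [321.05413017 343.23422506]
cup [323.5 225.4] [53.  54.8] 2277.5 [480.9 298.   54. ]
cup [329.5  45.6] [39.3 47.8] 1441.0 [484.5 421.3  54. ]
jam [323.9 341.7] [52.7 60.4] 2499.0 [481.3 204.4  66. ]
105 ((444.11126708984375, 220.84884643554688), (58.097747802734375, 65.41511535644531), 51.724220275878906) (413, 193, 62, 59) [ 604.1 -187.8   14. ]
112 ((444.0947265625, 220.88926696777344), (57.528072357177734, 65.1447525024414), 51.322998046875) (413, 193, 62, 59) [ 604.  -187.8   14. ]
120 ((444.1325378417969, 220.89039611816406), (56.643489837646484, 65.07984924316406), 51.13993453979492) (413, 193, 62, 59) [ 604.  -187.9   14. ]
```

View pics/c4.png

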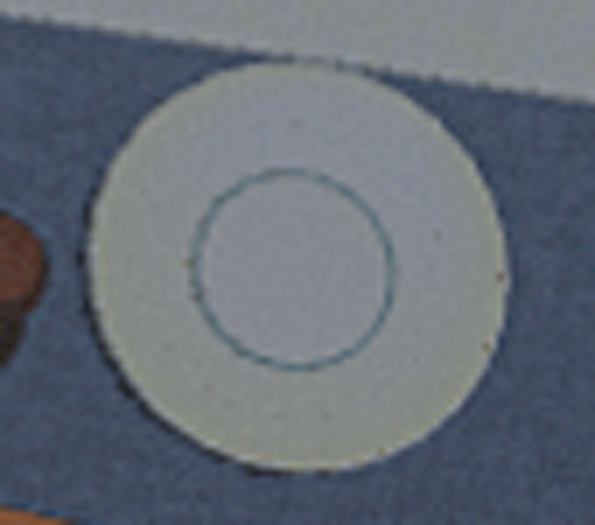

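View pics/w1.png

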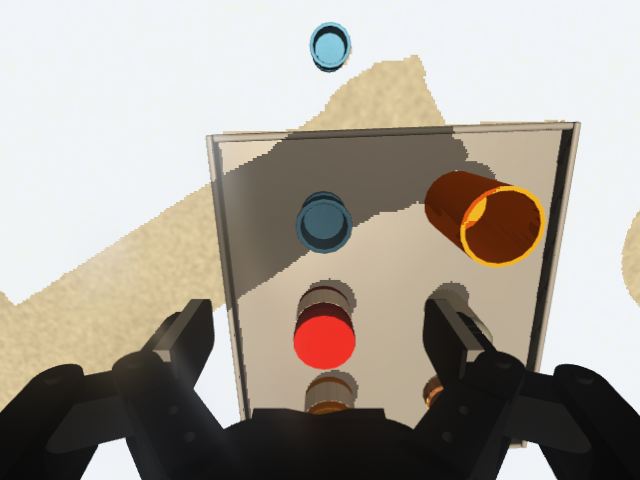

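The crop centres the plate's blue circle at about (441.9,223.6), which gives a plate position near (599,-183). The wrist view shows the cup rim at (325,226) between the finger lines. Next is the cup grasp.

>>> play_rows([
  [[0.1, 0.2, 1, 0, 0, 0, 1], [0, 0, 1, 0, 0, 0, 1], [0, 0, 1, 0, 0, 0, 1], [0, 0, 1, 0, 0, 0, 1], [0, 0, 1, 0, 0, 0, 1]],
])

```text
time_s: 5.55
position: [479.4, 299.1, 78.8]
ee_rot: [0.0, 0.707, 0.708, 0.002]
ft_force: [0.2, 0.5, 0.5]
gripper_width: 85.3
gripper_force: 0.0
```

>>> play_rows([
  [[0, 0, 1, 0, 0, 0, 1], [0, 0, 1, 0, 0, 0, 1], [0, 0, 0.85, 0, 0, 0, 1], [0, 0, 0, 0, 0, 0, 1], [0, 0, 0, 0, 0, 0, -1]],
])

```text
time_s: 6.05
position: [479.4, 298.5, 21.9]
ee_rot: [0.0, 0.707, 0.708, 0.001]
ft_force: [0.2, -0.3, 0.3]
gripper_width: 73.4
gripper_force: 0.0
```

>>> play_rows([
  [[0, 0, 0, 0, 0, 0, -1], [0, 0, 0, 0, 0, 0, -1], [0, 0, 0, 0, 0, 0, -1], [0, 0, 0, 0, 0, 0, -1], [0, 0, 0, 0, 0, 0, -1]],
])

```text
time_s: 6.55
position: [479.9, 298.0, 22.2]
ee_rot: [0.0, 0.707, 0.707, 0.001]
ft_force: [-1.0, -0.3, 6.6]
gripper_width: 41.7
gripper_force: 60.0
```

>>> play_rows([
  [[0, 0, -0.5, 0, 0, 0, -1], [0, 0, -1, 0, 0, 0, -1], [0, 0, -1, 0, 0, 0, -1], [0, 0, -1, 0, 0, 0, -1], [0, 0, -1, 0, 0, 0, -1]],
])

```text
time_s: 7.05
position: [479.2, 297.2, 112.0]
ee_rot: [0.0, 0.707, 0.707, 0.0]
ft_force: [-0.3, 0.2, -1.8]
gripper_width: 41.8
gripper_force: 60.7
```

>>> play_rows([
  [[-1, 0.25, -1, 0, 0, 0, -1], [-1, 0.25, -1, 0, 0, 0, -1], [-1, 0.25, 0, 0, 0, 0, -1], [-1, 0.25, 0, 0, 0, 0, -1], [-1, 0.25, 0, 0, 0, 0, -1]],
])

```text
time_s: 7.55
position: [504.4, 196.4, 151.5]
ee_rot: [0.0, 0.707, 0.707, 0.0]
ft_force: [0.2, 0.2, -0.2]
gripper_width: 41.3
gripper_force: 60.7
```

>>> play_rows([
  [[-1, 0.25, 0, 0, 0, 0, -1], [-1, 0.25, 0, 0, 0, 0, -1], [-1, 0.25, 0, 0, 0, 0, -1], [-1, 0.25, 0, 0, 0, 0, -1], [-1, 0.25, 0, 0, 0, 0, -1]],
])

```text
time_s: 8.05
position: [529.3, 96.3, 151.2]
ee_rot: [0.0, 0.707, 0.707, 0.0]
ft_force: [0.8, -0.2, -1.2]
gripper_width: 41.7
gripper_force: 60.7
```

>>> play_rows([
  [[-1, 0.25, 0, 0, 0, 0, -1], [-1, 0.25, 0, 0, 0, 0, -1], [-1, 0.25, 0, 0, 0, 0, -1], [-1, 0.25, 0, 0, 0, 0, -1], [-1, 0.25, 0, 0, 0, 0, -1]],
])

```text
time_s: 8.55
position: [554.3, -3.7, 151.2]
ee_rot: [0.0, 0.707, 0.707, 0.0]
ft_force: [-0.4, -0.2, -0.6]
gripper_width: 41.6
gripper_force: 60.7
```

>>> play_rows([
  [[-1, 0.25, 0, 0, 0, 0, -1], [-1, 0.25, 0, 0, 0, 0, -1], [-1, 0.25, 0, 0, 0, 0, -1], [-1, 0.25, 0, 0, 0, 0, -1], [-1, 0.25, 0, 0, 0, 0, -1]],
])

```text
time_s: 9.05
position: [579.4, -103.7, 151.2]
ee_rot: [0.0, 0.707, 0.707, 0.0]
ft_force: [0.5, -0.7, -0.6]
gripper_width: 41.6
gripper_force: 60.7
```

>>> play_rows([
  [[-1, 0.25, 0, 0, 0, 0, -1], [-1, 0.25, 0, 0, 0, 0, -1], [-1, 0.25, 0, 0, 0, 0, -1], [-1, 0.25, 0, 0, 0, 0, -1], [0, 0, 0, 0, 0, 0, -1]],
])

```text
time_s: 9.55
position: [599.8, -185.4, 150.3]
ee_rot: [0.0, 0.708, 0.706, -0.0]
ft_force: [0.1, -0.5, -0.7]
gripper_width: 41.6
gripper_force: 60.8
```

Run:
```python
from cell import eyes,arm
from h import *
st=arm.read_state();print(st["position"],st["gripper_width"],st["gripper_force"])
w=eyes.snapshot("wrist"); s=eyes.snapshot("scene")
for c,a,A in blobs(w,(85,60,60),(115,255,255),None,300): print("cup",c,a,A)
c=np.zeros((480,800,3),np.uint8); c[:,:400]=cv2.resize(w["frame"],(400,480)) ; c[:,400:]=cv2.resize(s["frame"][120:300,140:290],(400,480))
cv2.imwrite("pics/c5.png",c[:,:,::-1])
for n,p in (("plate",[599,-183,7]),("plateback",[669,-183,14]),("pl",[599,-113,14])): print(n,proj(w,p),proj(s,p))
```

```text
[ 599.81113868 -185.35775663  150.28982723] 41.55852138126637 60.763216899940744
cup [318.2 314.7] [111.8 253.7] 12066.5
cup [ 57.3 171.7] [ 39.2 385.1] 6641.0
cup [274.3 135.9] [308.3 372. ] 41219.5
plate [315.35282644 219.58209949] [197.7878939  207.91262725]
plateback [402.74267782 221.43916524] [167.90743697 225.63862495]
pl [314.82428614 130.48258986] [219.56179604 225.729195  ]
```

View pics/c5.png

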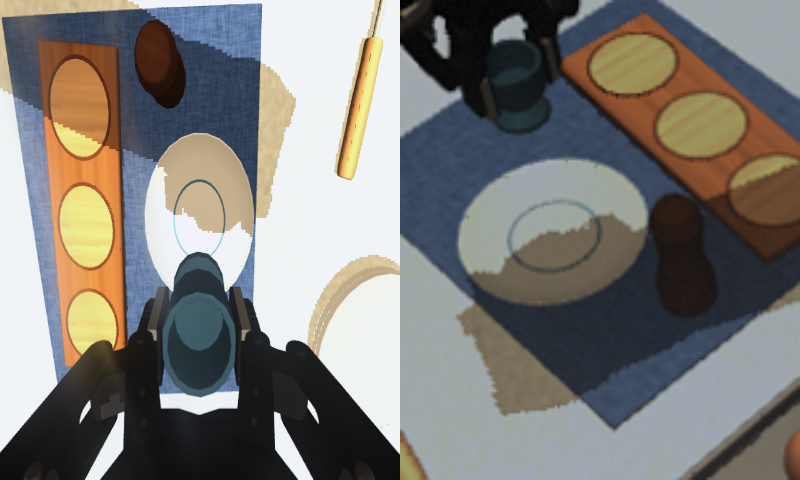

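Run:
```python
from cell import eyes,arm
from h import *
st=arm.read_state();p=st["position"];print(p)
w=eyes.snapshot("wrist")
print("rim",onz(w,(318,330),p[2]+32), "plate",onz(w,(320,217),8))
f=cv2.cvtColor(w["frame"],cv2.COLOR_RGB2HSV)
for v in range(280,400,8): 
    r=w["frame"][v,258:380]; print(v,[tuple(x) for x in r[60:61]],end=' ')
cv2.imwrite("pics/c6.png",w["frame"][150:420,220:420][:,:,::-1].repeat(2,0).repeat(2,1))
```

```text
[ 599.21110403 -183.31557164  150.17210675]
rim [ 600.43327929 -176.86569633  182.17210675] plate [ 602.14712016 -178.37976519    8.        ]
280 [(np.uint8(41), np.uint8(50), np.uint8(56))] 288 [(np.uint8(38), np.uint8(48), np.uint8(54))] 296 [(np.uint8(66), np.uint8(94), np.uint8(105))] 304 [(np.uint8(65), np.uint8(94), np.uint8(105))] 312 [(np.uint8(63), np.uint8(92), np.uint8(102))] 320 [(np.uint8(63), np.uint8(93), np.uint8(102))] 328 [(np.uint8(62), np.uint8(93), np.uint8(101))] 336 [(np.uint8(61), np.uint8(91), np.uint8(101))] 344 [(np.uint8(61), np.uint8(91), np.uint8(102))] 352 [(np.uint8(33), np.uint8(48), np.uint8(53))] 360 [(np.uint8(34), np.uint8(48), np.uint8(54))] 368 [(np.uint8(35), np.uint8(48), np.uint8(54))] 376 [(np.uint8(35), np.uint8(48), np.uint8(55))] 384 [(np.uint8(35), np.uint8(49), np.uint8(56))] 392 [(np.uint8(65), np.uint8(94), np.uint8(105))]
```

View pics/c6.png

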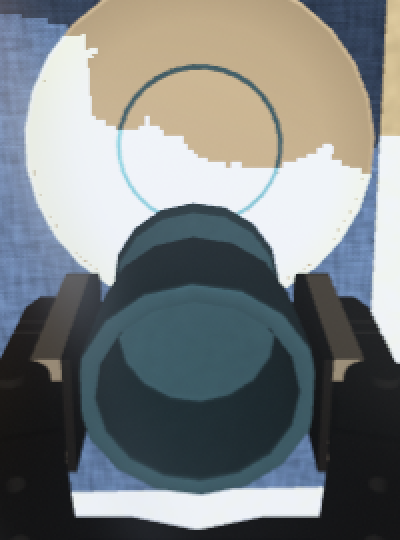

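The rim of the held cup is centred at about (319,344) and the plate circle at about (320,222). They line up within about 2 mm, so I'll lower.

>>> play_rows([
  [[0, 0.05, 1, 0, 0, 0, -1], [0, 0, 1, 0, 0, 0, -1], [0, 0, 1, 0, 0, 0, -1], [0, 0, 1, 0, 0, 0, -1], [0, 0, 1, 0, 0, 0, -1]],
])

```text
time_s: 10.2
position: [600.1, -181.8, 49.8]
ee_rot: [-0.0, 0.707, 0.708, 0.0]
ft_force: [-0.6, 0.6, -0.6]
gripper_width: 41.8
gripper_force: 60.8
```

>>> play_rows([
  [[0, 0, 0.6, 0, 0, 0, -1], [0, 0, 0.3, 0, 0, 0, -1], [0, 0, 0.2, 0, 0, 0, -1], [0, 0, 0.1, 0, 0, 0, -1], [0, 0, 0, 0, 0, 0, -1]],
])

```text
time_s: 10.7
position: [600.6, -182.8, 26.8]
ee_rot: [0.0, 0.707, 0.707, 0.0]
ft_force: [-0.1, -0.2, -1.4]
gripper_width: 41.3
gripper_force: 60.8
```

>>> play_rows([
  [[0, 0, 0.06, 0, 0, 0, -1], [0, 0, 0.06, 0, 0, 0, -1], [0, 0, 0, 0, 0, 0, -1]],
])

```text
time_s: 11.0
position: [600.7, -183.0, 25.3]
ee_rot: [0.001, 0.707, 0.707, 0.0]
ft_force: [-1.0, -0.3, 4.0]
gripper_width: 41.8
gripper_force: 61.1
```

>>> play_rows([
  [[0, 0, 0.05, 0, 0, 0, -1], [0, 0, 0.0, 0, 0, 0, -1]],
])

```text
time_s: 11.2
position: [600.8, -183.0, 25.2]
ee_rot: [0.001, 0.707, 0.707, 0.0]
ft_force: [-4.1, 1.7, 10.3]
gripper_width: 41.7
gripper_force: 61.6
```

>>> play_rows([
  [[0, 0, 0.05, 0, 0, 0, -1], [0, 0, 0.0, 0, 0, 0, -1]],
])

```text
time_s: 11.4
position: [600.8, -183.0, 25.1]
ee_rot: [0.001, 0.707, 0.707, 0.001]
ft_force: [-5.7, 1.9, 16.9]
gripper_width: 41.7
gripper_force: 62.1
```

>>> play_rows([
  [[0, 0, -0.1, 0, 0, 0, 0.6], [0, 0, 0, 0, 0, 0, 0.6], [0, 0, 0, 0, 0, 0, 0.6], [0, 0, -0.2, 0, 0, 0, 0.6], [0, 0, -0.7, 0, 0, 0, 0.6]],
])

```text
time_s: 11.9
position: [599.1, -182.4, 40.7]
ee_rot: [-0.001, 0.707, 0.707, -0.001]
ft_force: [-0.1, 0.5, 0.1]
gripper_width: 67.9
gripper_force: 0.0
```

>>> play_rows([
  [[0, 0, -1, 0, 0, 0, 0.6], [0, 0, -1, 0, 0, 0, 0.6], [0, 0, -1, 0, 0, 0, 1], [0, 0, -1, 0, 0, 0, 1], [0, 0, -1, 0, 0, 0, 1]],
])

```text
time_s: 12.4
position: [600.4, -182.8, 143.9]
ee_rot: [0.0, 0.707, 0.707, 0.0]
ft_force: [0.5, 1.0, 0.9]
gripper_width: 85.2
gripper_force: 0.0
```

>>> play_rows([
  [[1, 0, 0, 0, 0, 0, 1], [1, 0, 0, 0, 0, 0, 1], [1, 0, 0, 0, 0, 0, 1], [1, 0, 0, 0, 0, 0, 1], [1, 0, 0, 0, 0, 0, 1]],
])

```text
time_s: 12.9
position: [600.3, -82.0, 143.1]
ee_rot: [0.0, 0.707, 0.707, 0.0]
ft_force: [0.5, 0.3, -0.4]
gripper_width: 85.3
gripper_force: 0.0
```

>>> play_rows([
  [[1, 0, 0, 0, 0, 0, 1], [1, 0, 0, 0, 0, 0, 1], [1, 0, 0, 0, 0, 0, 1], [1, 0, 0, 0, 0, 0, 1], [1, 0, 0, 0, 0, 0, 1]],
])

```text
time_s: 13.4
position: [600.4, 18.1, 143.1]
ee_rot: [0.0, 0.707, 0.707, 0.0]
ft_force: [0.1, -0.1, -0.7]
gripper_width: 85.3
gripper_force: 0.0
```

>>> play_rows([
  [[1, 0, 0, 0, 0, 0, 1], [1, 0, 0, 0, 0, 0, 1], [1, 0, 0, 0, 0, 0, 1], [1, 0.2, 0, 0, 0, 0, 1], [0, 0, 0, 0, 0, 0, 1]],
])

```text
time_s: 13.9
position: [604.6, 99.3, 142.9]
ee_rot: [0.0, 0.706, 0.708, 0.001]
ft_force: [-0.8, 0.4, -0.7]
gripper_width: 85.3
gripper_force: 0.0
```

Run:
```python
from cell import eyes,arm
from h import *
st=arm.read_state();print(st["position"])
w=eyes.snapshot("wrist"); s=eyes.snapshot("scene"); t=eyes.snapshot("top")
print(proj(w,[604.5,103.5,35]))
for c,a,A in blobs(w,(3,60,60),(24,255,255),(200,100,440,330),300): print("egg",c,a,A,onz(w,c,37))
for sn,b in ((s,(165,170,235,240)),(t,(425,205,460,240))):
  for c,a,A in blobs(sn,(90,70,40),(110,255,255),b,60): print("cup",c,a,A,onz(sn,c,57).round(1))
c=np.zeros((480,800,3),np.uint8); c[:,:400]=w["frame"][:,120:520]; c[:300,400:]=cv2.resize(s["frame"][150:270,130:290],(400,300))
cv2.imwrite("pics/c7.png",c[:,:,::-1])
```

```text
[604.62148534  99.33799018 142.87284387]
[315.88659284 229.22732464]
egg [318.6 226.6] [61.  67.3] 3215.5 [606.44749572 106.00571502  37.        ]
cup [190.3 211.1] [52.6 92.3] 593.5 [ 632.9 -147.    57. ]
cup [197.2 209.8] [ 8.7 18.1] 91.0 [ 621.9 -140.4   57. ]
cup [192.8 192.1] [16.2 21.7] 275.0 [ 601.6 -181.1   57. ]
cup [199.1 186.2] [35.5 72. ] 856.0 [ 584.1 -184.5   57. ]
cup [446.3 218.5] [17.2 18.2] 242.0 [ 598.1 -183.6   57. ]
```

View pics/c7.png

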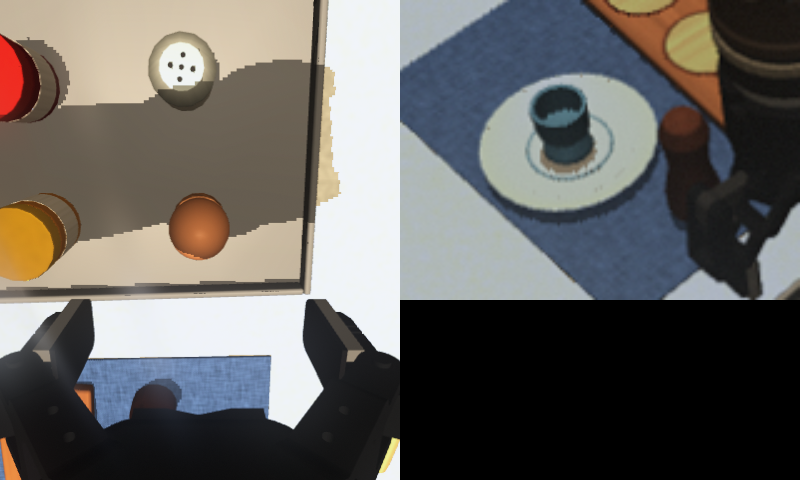

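The cup stands upright inside the plate circle, and the mill is untouched. The egg is at about (319,227) in the wrist view, near (606,104.5). Grasping the egg.

>>> play_rows([
  [[0.36, 0.07, 1, 0, 0, 0, 1], [0, 0, 1, 0, 0, 0, 1], [0, 0, 1, 0, 0, 0, 1], [0, 0, 1, 0, 0, 0, 1], [0, 0, 1, 0, 0, 0, 1]],
])

```text
time_s: 14.55
position: [605.6, 103.3, 41.5]
ee_rot: [0.0, 0.708, 0.707, 0.0]
ft_force: [0.1, -0.2, -0.3]
gripper_width: 85.1
gripper_force: 0.0
```

>>> play_rows([
  [[0, 0, 0.6, 0, 0, 0, 1], [0, 0, 0.5, 0, 0, 0, 1], [0, 0, 0, 0, 0, 0, 1], [0, 0, 0, 0, 0, 0, 0.3], [0, 0, 0, 0, 0, 0, 0.3]],
])

```text
time_s: 15.05
position: [606.3, 104.5, 21.0]
ee_rot: [0.0, 0.707, 0.707, 0.001]
ft_force: [-0.3, 0.1, 0.2]
gripper_width: 59.1
gripper_force: 0.0
```

>>> play_rows([
  [[0, 0, 0, 0, 0, 0, -1], [0, 0, 0, 0, 0, 0, -1], [0, 0, 0, 0, 0, 0, -1], [0, 0, 0, 0, 0, 0, -1], [0, 0, 0, 0, 0, 0, -1]],
])

```text
time_s: 15.55
position: [605.5, 104.6, 21.0]
ee_rot: [0.0, 0.707, 0.707, 0.0]
ft_force: [-2.8, -0.4, 5.1]
gripper_width: 42.1
gripper_force: 60.1
```

>>> play_rows([
  [[0, 0, -0.2, 0, 0, 0, -1], [0, 0, -0.4, 0, 0, 0, -1], [0, 0, -0.7, 0, 0, 0, -1], [0, 0, -1, 0, 0, 0, -1], [0, 0, -1, 0, 0, 0, -1]],
])

```text
time_s: 16.05
position: [605.8, 104.5, 87.6]
ee_rot: [0.0, 0.707, 0.707, 0.0]
ft_force: [-0.1, 0.0, -0.8]
gripper_width: 42.1
gripper_force: 60.8
```

>>> play_rows([
  [[0, 0, -1, 0, 0, 0, -1], [0, 0, -1, 0, 0, 0, -1], [0, 0, -1, 0, 0, 0, -1], [0, 0, -0.7, 0, 0, 0, -1], [0, 0, 0, 0, 0, 0, -1]],
])

```text
time_s: 16.55
position: [606.9, 104.7, 163.0]
ee_rot: [0.001, 0.707, 0.707, 0.002]
ft_force: [0.5, 0.3, -0.1]
gripper_width: 42.5
gripper_force: 60.8
```

Run:
```python
from cell import eyes,arm
from h import *
st=arm.read_state();p=st["position"];print(p,st["gripper_width"])
w=eyes.snapshot("wrist"); s=eyes.snapshot("scene")
for k in (0,19,25): print(k,proj(w,p+[0,0,k]),proj(s,p+[0,0,k]))
c=np.zeros((480,800,3),np.uint8); c[:,:400]=w["frame"][:,120:520]
u,v=proj(s,p+[0,0,19]).astype(int); c[:400,400:]=cv2.resize(s["frame"][v-50:v+50,u-50:u+50],(400,400)); print(u,v)
cv2.imwrite("pics/c8.png",c[:,:,::-1])
```

```text
[606.92389826 104.7117438  162.98413167] 42.4508280969461
0 [315.26900347 303.921512  ] [291.91114906 248.26443072]
19 [315.18184504 326.73957131] [291.3596674  240.67015113]
25 [315.1494555  335.23489498] [291.18160177 238.21502915]
291 240
```

View pics/c8.png

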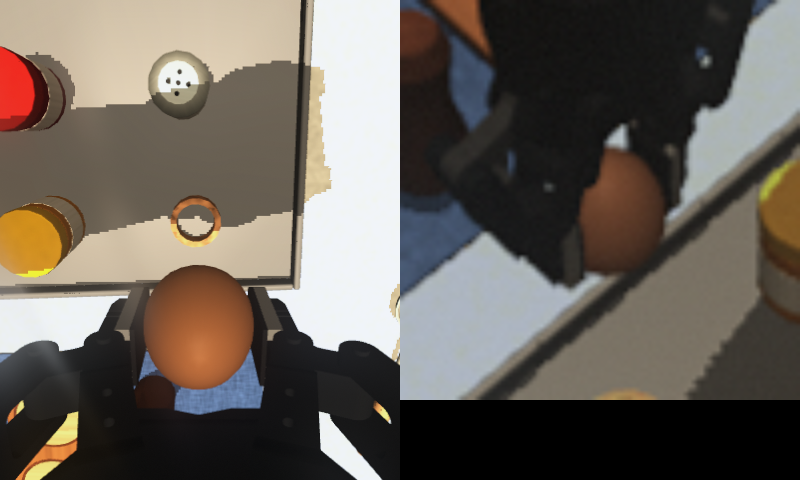

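The egg is held upright at (319,327), matching the grasp point. I'll carry it to the cup.

>>> play_rows([
  [[-0.5, 0, 0, 0, 0, 0, -1], [-0.8, 0, 0, 0, 0, 0, -1], [-1, 0, 0, 0, 0, 0, -1], [-1, 0, 0, 0, 0, 0, -1], [-1, 0, 0, 0, 0, 0, -1]],
])

```text
time_s: 17.15
position: [605.0, 16.4, 159.0]
ee_rot: [-0.0, 0.707, 0.707, -0.001]
ft_force: [0.1, -0.7, -0.1]
gripper_width: 42.3
gripper_force: 60.8
```

>>> play_rows([
  [[-1, -0.05, 0, 0, 0, 0, -1], [-1, -0.05, 0, 0, 0, 0, -1], [-1, -0.05, 0, 0, 0, 0, -1], [-1, -0.05, 0, 0, 0, 0, -1], [-1, -0.05, 0, 0, 0, 0, -1]],
])

```text
time_s: 17.65
position: [599.7, -83.7, 159.0]
ee_rot: [-0.0, 0.707, 0.707, -0.001]
ft_force: [-0.9, 0.6, -0.2]
gripper_width: 42.2
gripper_force: 60.8
```

>>> play_rows([
  [[-1, 0, 0, 0, 0, 0, -1], [-1, 0, 0, 0, 0, 0, -1], [-1, 0, 0, 0, 0, 0, -1], [-0.8, 0, 0, 0, 0, 0, -1], [-0.23, 0, 0, 0, 0, 0, -1]],
])

```text
time_s: 18.15
position: [600.0, -164.4, 159.2]
ee_rot: [-0.0, 0.708, 0.706, -0.0]
ft_force: [-0.2, 0.4, -0.8]
gripper_width: 42.4
gripper_force: 60.8
```

>>> play_rows([
  [[0, 0, 0.4, 0, 0, 0, -1], [0, 0, 0.8, 0, 0, 0, -1], [0, 0, 0.8, 0, 0, 0, -1], [0, 0, 0.5, 0, 0, 0, -1], [0, 0, 0, 0, 0, 0, -1]],
])

```text
time_s: 18.65
position: [599.5, -161.1, 107.8]
ee_rot: [-0.002, 0.707, 0.707, -0.001]
ft_force: [-0.2, 0.2, -0.4]
gripper_width: 42.1
gripper_force: 60.8
```

Run:
```python
from cell import eyes,arm
from h import *
st=arm.read_state();p=st["position"];print(p,st["gripper_width"])
w=eyes.snapshot("wrist"); s=eyes.snapshot("scene")
c=np.zeros((480,800,3),np.uint8); c[:,:400]=w["frame"][:,120:520]
u,v=proj(s,[600,-182,75]).astype(int); c[:400,400:]=cv2.resize(s["frame"][v-40:v+40,u-40:u+40],(400,400)); print(u,v)
print(proj(w,[600.6,-182,57]),proj(w,[600.6,-182,9]),proj(w,p+[0,0,19]))
cv2.imwrite("pics/c9.png",c[:,:,::-1])
```

```text
[ 599.52092271 -161.14206206  107.82012163] 42.14366572059621
191 184
[317.9727474  295.80557933] [318.13989212 266.17203711] [314.76143413 326.73855219]
```

View pics/c9.png

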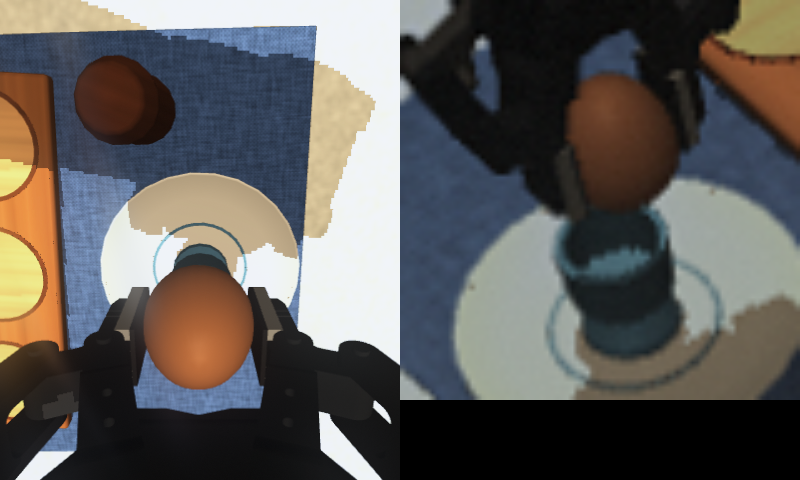

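I'm about 20 mm short in y, matching the sum of my rows; the egg and cup are aligned in x. Moving over and lowering part way.

>>> play_rows([
  [[-0.5, 0, 0, 0, 0, 0, -1], [-0.5, 0, 0, 0, 0, 0, -1], [0, 0, 0.5, 0, 0, 0, -1], [0, 0, 0.7, 0, 0, 0, -1], [0, 0, 0.4, 0, 0, 0, -1]],
])

```text
time_s: 19.25
position: [599.7, -182.0, 75.7]
ee_rot: [-0.001, 0.707, 0.707, -0.0]
ft_force: [0.3, 0.4, -0.9]
gripper_width: 42.2
gripper_force: 60.8
```

>>> play_rows([
  [[0, 0, 0.3, 0, 0, 0, -1], [0, 0, 0.2, 0, 0, 0, -1], [0, 0, 0, 0, 0, 0, -1], [0, 0, 0, 0, 0, 0, -1]],
])

```text
time_s: 19.65
position: [600.8, -182.0, 68.1]
ee_rot: [0.0, 0.707, 0.707, 0.0]
ft_force: [-0.2, -0.8, -0.4]
gripper_width: 42.4
gripper_force: 60.8
```

Run:
```python
from cell import eyes,arm
from h import *
st=arm.read_state();p=st["position"];print(p,st["gripper_width"],st["ft_force"])
s=eyes.snapshot("scene");t=eyes.snapshot("top")
c=np.zeros((400,800,3),np.uint8)
u,v=proj(s,[600,-182,55]).astype(int); c[:400,:400]=cv2.resize(s["frame"][v-30:v+30,u-30:u+30],(400,400))
cv2.imwrite("pics/c10.png",np.clip(c[:,:400,::-1]*1.5,0,255).astype(np.uint8))
```

```text
[ 600.81509039 -182.02348602   68.0788508 ] 42.3819542622614 [-0.18310172 -0.77780465 -0.42643888]
```

View pics/c10.png

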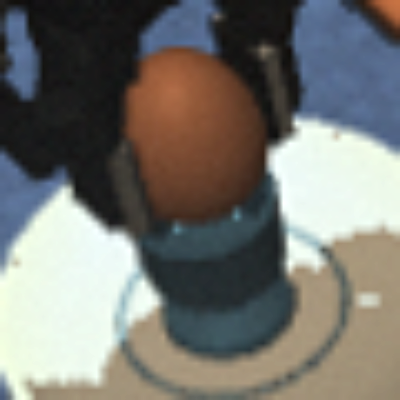

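The egg sits just above the cup and is centred within about 2 mm. I'll lower in small steps until contact.

>>> play_rows([
  [[0, 0, 0.15, 0, 0, 0, -1], [0, 0, 0.1, 0, 0, 0, -1], [0, 0, 0.1, 0, 0, 0, -1], [0, 0, 0, 0, 0, 0, -1]],
])

```text
time_s: 20.15
position: [600.4, -182.1, 60.4]
ee_rot: [-0.0, 0.707, 0.707, -0.0]
ft_force: [0.0, -0.8, -0.4]
gripper_width: 41.5
gripper_force: 60.8
```

>>> play_rows([
  [[0, 0, 0.05, 0, 0, 0, -1], [0, 0, 0.05, 0, 0, 0, -1], [0, 0, 0, 0, 0, 0, -1]],
])

```text
time_s: 20.45
position: [600.7, -182.2, 58.9]
ee_rot: [0.0, 0.707, 0.707, -0.0]
ft_force: [-0.6, -0.6, 0.7]
gripper_width: 42.2
gripper_force: 60.8
```

>>> play_rows([
  [[0, 0, 0.05, 0, 0, 0, -1], [0, 0, 0, 0, 0, 0, -1]],
])

```text
time_s: 20.65
position: [600.7, -182.2, 58.0]
ee_rot: [0.0, 0.707, 0.707, 0.0]
ft_force: [-0.0, -0.3, 0.7]
gripper_width: 42.4
gripper_force: 60.8
```

>>> play_rows([
  [[0, 0, 0.04, 0, 0, 0, -1], [0, 0, 0, 0, 0, 0, -1]],
])

```text
time_s: 20.85
position: [600.9, -182.3, 57.4]
ee_rot: [0.0, 0.707, 0.707, 0.0]
ft_force: [-0.0, -0.5, 2.6]
gripper_width: 42.0
gripper_force: 61.1
```

>>> play_rows([
  [[0, 0, 0.03, 0, 0, 0, -1], [0, 0, 0, 0, 0, 0, -1]],
])

```text
time_s: 21.05
position: [601.0, -182.4, 57.2]
ee_rot: [0.001, 0.707, 0.707, 0.0]
ft_force: [-1.3, -0.7, 4.9]
gripper_width: 42.0
gripper_force: 61.3
```

>>> play_rows([
  [[0, 0, 0, 0, 0, 0, 0.2], [0, 0, 0, 0, 0, 0, 0.4], [0, 0, 0, 0, 0, 0, 0.6], [0, 0, -0.3, 0, 0, 0, 0.6], [0, 0, -0.7, 0, 0, 0, 0.6]],
])

```text
time_s: 21.55
position: [599.7, -181.8, 75.8]
ee_rot: [-0.001, 0.707, 0.707, -0.001]
ft_force: [0.2, 0.3, -0.6]
gripper_width: 68.2
gripper_force: 0.0
```

>>> play_rows([
  [[0, 0, -1, 0, 0, 0, 0.6], [0, 0, -1, 0, 0, 0, 0.6], [0, 0, -1, 0, 0, 0, 1], [0, 0, -1, 0, 0, 0, 1], [0, 0, 0, 0, 0, 0, 1]],
])

```text
time_s: 22.05
position: [602.3, -182.7, 161.0]
ee_rot: [0.003, 0.707, 0.707, 0.002]
ft_force: [0.7, 0.5, 0.9]
gripper_width: 85.7
gripper_force: 0.0
```

Run:
```python
from cell import eyes,arm
from h import *
st=arm.read_state();p=st["position"];print(p,st["time_s"])
s=eyes.snapshot("scene");t=eyes.snapshot("top");w=eyes.snapshot("wrist")
print(proj(s,[600.6,-182,71+5]),proj(t,[600.6,-182,71+5]))
for n,sn,b in (("s",s,(160,140,235,215)),("t",t,(420,200,470,245))):
  for c,a,A in blobs(sn,(3,70,30),(20,255,255),b,60): print(n,"egg",c,a,A,onz(sn,c,76).round(1))
```

```text
[ 602.32218997 -182.65004916  161.01743569] 22.05
[191.12012758 184.74748586] [447.73997434 215.20340616]
s egg [191.  185.1] [21.8 25.8] 438.5 [ 601.3 -181.4   76. ]
s egg [221.2 157.2] [17.8 46.8] 431.5 [ 516.2 -198.3   76. ]
t egg [447.  215.8] [15.2 19.8] 221.0 [ 599.  -180.6   76. ]
t egg [460.7 229. ] [20.3 44.4] 455.5 [ 574.7 -214.    76. ]
```

The egg is seated: both views place it within 2 mm of the predicted pixels. Next is the jam jar.

>>> play_rows([
  [[1, -0.31, 0, 0, 0, 0, 1], [1, -0.31, 0, 0, 0, 0, 1], [1, -0.31, 0, 0, 0, 0, 1], [1, -0.31, 0, 0, 0, 0, 1], [1, -0.31, 0, 0, 0, 0, 1]],
])

```text
time_s: 22.7
position: [568.5, -80.6, 155.7]
ee_rot: [-0.001, 0.707, 0.707, -0.0]
ft_force: [0.4, 0.7, 0.5]
gripper_width: 85.5
gripper_force: 0.0
```

>>> play_rows([
  [[1, -0.31, 0, 0, 0, 0, 1], [1, -0.31, 0, 0, 0, 0, 1], [1, -0.31, 0, 0, 0, 0, 1], [1, -0.31, 0, 0, 0, 0, 1], [1, -0.31, 0, 0, 0, 0, 1]],
])

```text
time_s: 23.2
position: [537.4, 19.3, 155.8]
ee_rot: [-0.0, 0.707, 0.707, -0.0]
ft_force: [0.3, -0.1, -0.0]
gripper_width: 85.4
gripper_force: 0.0
```

>>> play_rows([
  [[1, -0.31, 0, 0, 0, 0, 1], [1, -0.31, 0, 0, 0, 0, 1], [1, -0.31, 0, 0, 0, 0, 1], [1, -0.31, 0, 0, 0, 0, 1], [1, -0.31, 0, 0, 0, 0, 1]],
])

```text
time_s: 23.7
position: [506.2, 119.1, 155.8]
ee_rot: [-0.0, 0.707, 0.707, -0.001]
ft_force: [0.8, 0.0, -0.2]
gripper_width: 85.3
gripper_force: 0.0
```

>>> play_rows([
  [[1, -0.31, 0, 0, 0, 0, 1], [1, -0.31, 0, 0, 0, 0, 1], [1, -0.31, 0, 0, 0, 0, 1], [1, -0.31, 0, 0, 0, 0, 1], [0.3, -0.13, 0, 0, 0, 0, 1]],
])

```text
time_s: 24.2
position: [478.7, 205.4, 155.8]
ee_rot: [-0.0, 0.706, 0.708, -0.001]
ft_force: [-0.8, 0.2, -0.4]
gripper_width: 85.4
gripper_force: 0.0
```

Run:
```python
from cell import eyes,arm
from h import *
st=arm.read_state();p=st["position"];print(p,st["time_s"])
w=eyes.snapshot("wrist")
print(proj(w,[480,203.5,66]))
for c,a,A in blobs(w,(0,180,100),(8,255,255),None,300): print("jam",c,a,A,onz(w,c,66).round(1))
```

```text
[478.69195031 205.44031495 155.8223578 ] 24.2
[318.15689717 244.86414101]
jam [320.1 244.3] [68.3 71.1] 3814.0 [481.3 203.9  66. ]
```

>>> play_rows([
  [[0, 0, 1, 0, 0, 0, 1], [0, 0, 1, 0, 0, 0, 1], [0, 0, 1, 0, 0, 0, 1], [0, 0, 1, 0, 0, 0, 1], [0, 0, 1, 0, 0, 0, 1]],
])

```text
time_s: 24.75
position: [479.9, 203.0, 55.5]
ee_rot: [0.0, 0.707, 0.707, -0.0]
ft_force: [0.3, 0.3, -0.6]
gripper_width: 85.7
gripper_force: 0.0
```

>>> play_rows([
  [[0, 0, 1, 0, 0, 0, 1], [0, 0, 0.7, 0, 0, 0, 1], [0, 0, 0, 0, 0, 0, 1], [0, 0, 0, 0, 0, 0, -1], [0, 0, 0, 0, 0, 0, -1]],
])

```text
time_s: 25.25
position: [480.8, 203.8, 23.4]
ee_rot: [0.0, 0.707, 0.707, 0.001]
ft_force: [0.4, 0.2, -0.4]
gripper_width: 58.9
gripper_force: 0.0
```

>>> play_rows([
  [[0, 0, 0, 0, 0, 0, -1], [0, 0, 0, 0, 0, 0, -1], [0, 0, 0, 0, 0, 0, -1], [0, 0, 0, 0, 0, 0, -1], [0, 0, 0, 0, 0, 0, -1]],
])

```text
time_s: 25.75
position: [480.9, 204.0, 23.8]
ee_rot: [0.001, 0.707, 0.707, 0.001]
ft_force: [-1.1, -2.0, 6.6]
gripper_width: 49.5
gripper_force: 61.4
```

>>> play_rows([
  [[0, 0, -0.5, 0, 0, 0, -1], [0, 0, -1, 0, 0, 0, -1], [0, 0, -1, 0, 0, 0, -1], [0, 0, -1, 0, 0, 0, -1], [0, 0, -1, 0, 0, 0, -1]],
])

```text
time_s: 26.25
position: [480.0, 203.9, 113.8]
ee_rot: [0.0, 0.707, 0.707, 0.0]
ft_force: [0.0, -0.2, -1.2]
gripper_width: 49.4
gripper_force: 62.2
```

>>> play_rows([
  [[-1, -0.07, -1, 0, 0, 0, -1], [-1, -0.07, -1, 0, 0, 0, -1], [-1, -0.07, 0, 0, 0, 0, -1], [-1, -0.07, 0, 0, 0, 0, -1], [-1, -0.07, 0, 0, 0, 0, -1]],
])

```text
time_s: 26.75
position: [473.1, 103.2, 153.3]
ee_rot: [0.0, 0.707, 0.707, 0.0]
ft_force: [-0.4, 0.2, -1.3]
gripper_width: 49.8
gripper_force: 62.2
```

>>> play_rows([
  [[-1, -0.07, 0, 0, 0, 0, -1], [-1, -0.07, 0, 0, 0, 0, -1], [-1, -0.07, 0, 0, 0, 0, -1], [-1, -0.07, 0, 0, 0, 0, -1], [-1, -0.07, 0, 0, 0, 0, -1]],
])

```text
time_s: 27.25
position: [466.0, 3.1, 153.0]
ee_rot: [0.0, 0.707, 0.707, 0.0]
ft_force: [0.1, 0.4, -1.8]
gripper_width: 49.7
gripper_force: 62.2
```

>>> play_rows([
  [[-1, -0.07, 0, 0, 0, 0, -1], [-1, -0.07, 0, 0, 0, 0, -1], [-1, -0.07, 0, 0, 0, 0, -1], [-1, -0.07, 0, 0, 0, 0, -1], [-1, -0.07, 0, 0, 0, 0, -1]],
])

```text
time_s: 27.75
position: [459.0, -96.9, 153.1]
ee_rot: [0.0, 0.707, 0.707, 0.0]
ft_force: [0.8, -0.3, -1.1]
gripper_width: 49.3
gripper_force: 62.2
```

>>> play_rows([
  [[-0.06, 0, 0.8, 0, 0, 0, -1], [0, 0, 1, 0, 0, 0, -1], [0, 0, 1, 0, 0, 0, -1], [0, 0, 1, 0, 0, 0, -1], [0, 0, 1, 0, 0, 0, -1]],
])

```text
time_s: 28.25
position: [459.2, -97.4, 56.3]
ee_rot: [0.0, 0.707, 0.707, 0.0]
ft_force: [-0.4, -0.3, -1.6]
gripper_width: 49.4
gripper_force: 62.2
```

>>> play_rows([
  [[0, 0, 0.6, 0, 0, 0, -1], [0, 0, 0.3, 0, 0, 0, -1], [0, 0, 0.1, 0, 0, 0, -1], [0, 0, 0, 0, 0, 0, -1]],
])

```text
time_s: 28.65
position: [459.6, -97.4, 37.0]
ee_rot: [0.0, 0.707, 0.707, 0.0]
ft_force: [0.2, 0.7, -1.3]
gripper_width: 49.4
gripper_force: 62.3
```

Command z is now 36.5, and I expect contact near a measured 33.

>>> play_rows([
  [[0, 0, 0.07, 0, 0, 0, -1], [0, 0, 0.06, 0, 0, 0, -1], [0, 0, 0, 0, 0, 0, -1]],
])

```text
time_s: 28.95
position: [459.4, -97.4, 34.1]
ee_rot: [0.0, 0.707, 0.707, 0.0]
ft_force: [-1.0, -0.5, -1.2]
gripper_width: 49.6
gripper_force: 62.3
```

>>> play_rows([
  [[0, 0, 0.05, 0, 0, 0, -1], [0, 0, 0, 0, 0, 0, -1]],
])

```text
time_s: 29.15
position: [459.2, -97.4, 32.9]
ee_rot: [-0.0, 0.707, 0.707, -0.0]
ft_force: [0.4, -0.6, -1.0]
gripper_width: 49.3
gripper_force: 62.3
```

>>> play_rows([
  [[0, 0, 0.03, 0, 0, 0, -1], [0, 0, 0, 0, 0, 0, -1]],
])

```text
time_s: 29.35
position: [459.2, -97.4, 32.8]
ee_rot: [0.0, 0.707, 0.707, 0.0]
ft_force: [-2.6, 0.2, 3.4]
gripper_width: 49.4
gripper_force: 62.7
```

>>> play_rows([
  [[0, 0, 0, 0, 0, 0, 0.2], [0, 0, 0, 0, 0, 0, 0.7], [0, 0, 0, 0, 0, 0, 0.7], [0, 0, -0.3, 0, 0, 0, 0.7], [0, 0, -0.7, 0, 0, 0, 0.7]],
])

```text
time_s: 29.85
position: [458.4, -97.2, 51.8]
ee_rot: [-0.001, 0.707, 0.707, -0.001]
ft_force: [0.7, 0.1, 0.4]
gripper_width: 72.4
gripper_force: 0.0
```

>>> play_rows([
  [[0, 0, -1, 0, 0, 0, 0.7], [0, 0, -1, 0, 0, 0, 0.7], [0, 0, -1, 0, 0, 0, 1], [0, 0, -1, 0, 0, 0, 1], [0, 0, -1, 0, 0, 0, 1]],
])

```text
time_s: 30.35
position: [459.3, -97.4, 153.6]
ee_rot: [0.0, 0.707, 0.707, 0.0]
ft_force: [0.5, -1.0, 0.1]
gripper_width: 85.2
gripper_force: 0.0
```

>>> play_rows([
  [[1, 0.45, 0, 0, 0, 0, 1], [1, 0.45, 0, 0, 0, 0, 1], [1, 0.45, 0, 0, 0, 0, 1], [1, 0.45, 0, 0, 0, 0, 1], [1, 0.45, 0, 0, 0, 0, 1]],
])

```text
time_s: 30.85
position: [504.6, 3.4, 152.8]
ee_rot: [0.0, 0.707, 0.707, 0.0]
ft_force: [0.7, 0.1, -0.1]
gripper_width: 85.5
gripper_force: 0.0
```

>>> play_rows([
  [[1, 0.45, 0, 0, 0, 0, 1], [1, 0.45, 0, 0, 0, 0, 1], [1, 0.45, 0, 0, 0, 0, 1], [1, 0.45, 0, 0, 0, 0, 1], [1, 0.45, 0, 0, 0, 0, 1]],
])

```text
time_s: 31.35
position: [549.6, 103.6, 152.7]
ee_rot: [0.0, 0.707, 0.707, 0.0]
ft_force: [-0.1, 0.2, 0.3]
gripper_width: 85.1
gripper_force: 0.0
```

>>> play_rows([
  [[1, 0.45, 0, 0, 0, 0, 1], [1, 0.45, 0, 0, 0, 0, 1], [1, 0.45, 0, 0, 0, 0, 1], [1, 0.45, 0, 0, 0, 0, 1], [1, 0.45, 0, 0, 0, 0, 1]],
])

```text
time_s: 31.85
position: [594.5, 203.6, 152.6]
ee_rot: [0.0, 0.707, 0.707, 0.0]
ft_force: [-0.3, -0.0, 0.6]
gripper_width: 85.3
gripper_force: 0.0
```

Run:
```python
from cell import eyes,arm
from h import *
st=arm.read_state();p=st["position"];print(p,st["time_s"])
w=eyes.snapshot("wrist");s=eyes.snapshot("scene");t=eyes.snapshot("top")
u=proj(w,[594,204.5,78]);print(u)
u=u.astype(int);print(cv2.cvtColor(w["frame"],cv2.COLOR_RGB2HSV)[u[1],u[0]-30:u[0]+30:6])
for V in (170,200,225):
  for c,a,A in blobs(w,(0,0,V),(180,60,255),(u[0]-45,u[1]-45,u[0]+45,u[1]+45),200): print(V,"salt",c,a,A,onz(w,c,78).round(1))
for c,a,A in blobs(s,(0,140,60),(8,255,255),(200,120,320,215),60): print("S jam",c,a,A,onz(s,c,75).round(1))
for c,a,A in blobs(t,(0,140,60),(8,255,255),(365,245,440,305),60): print("T jam",c,a,A,onz(t,c,75).round(1))
```

```text
[594.5294868  203.57885314 152.62930027] 31.85
[315.13472589 247.95549256]
[[ 19  50 214]
 [ 18  59 152]
 [ 22  65  98]
 [ 21  65 157]
 [ 19  55  37]
 [ 20  65 156]
 [ 19  65  74]
 [ 20  69 133]
 [ 20  65 160]
 [ 20  65 121]]
170 salt [316.9 263.4] [67.5 98.5] 3131.5 [595.1 194.   78. ]
200 salt [316.4 263. ] [67.2 97.5] 3069.0 [594.8 194.3  78. ]
S jam [242.2 198.2] [ 9.4 13.9] 94.5 [554.  -89.8  75. ]
S jam [278.3 170. ] [18.7 26. ] 375.5 [460.7 -95.6  75. ]
T jam [401.2 272.5] [22.2 22.5] 388.5 [457.7 -98.9  75. ]
```

>>> play_rows([
  [[0.08, 0, 1, 0, 0, 0, 1], [0, 0, 1, 0, 0, 0, 1], [0, 0, 1, 0, 0, 0, 1], [0, 0, 1, 0, 0, 0, 1], [0, 0, 1, 0, 0, 0, 1]],
])

```text
time_s: 32.5
position: [593.9, 203.3, 52.0]
ee_rot: [0.0, 0.707, 0.707, -0.0]
ft_force: [-0.3, -0.5, -0.5]
gripper_width: 85.5
gripper_force: 0.0
```

>>> play_rows([
  [[0, 0, 0.7, 0, 0, 0, 1], [0, 0, 0.55, 0, 0, 0, 1], [0, 0, 0, 0, 0, 0, 0], [0, 0, 0, 0, 0, 0, 0], [0, 0, 0, 0, 0, 0, -1]],
])

```text
time_s: 33.0
position: [594.8, 204.5, 28.4]
ee_rot: [0.0, 0.707, 0.707, 0.001]
ft_force: [0.5, -0.6, 0.7]
gripper_width: 43.7
gripper_force: 0.0
```

>>> play_rows([
  [[0, 0, 0, 0, 0, 0, -1], [0, 0, 0, 0, 0, 0, -1], [0, 0, 0, 0, 0, 0, -1], [0, 0, 0, 0, 0, 0, -1], [0, 0, 0, 0, 0, 0, -1]],
])

```text
time_s: 33.5
position: [595.0, 204.6, 28.7]
ee_rot: [0.001, 0.707, 0.707, 0.001]
ft_force: [-1.1, -1.8, 6.2]
gripper_width: 37.0
gripper_force: 60.5
```

>>> play_rows([
  [[0, 0, -0.5, 0, 0, 0, -1], [0, 0, -1, 0, 0, 0, -1], [0, 0, -1, 0, 0, 0, -1], [0, 0, -1, 0, 0, 0, -1], [0, 0, -1, 0, 0, 0, -1]],
])

```text
time_s: 34.0
position: [593.8, 204.2, 118.3]
ee_rot: [-0.0, 0.707, 0.707, -0.0]
ft_force: [1.1, -0.1, -0.6]
gripper_width: 36.5
gripper_force: 60.1
```

>>> play_rows([
  [[-1, -0.36, -1, 0, 0, 0, -1], [-1, -0.36, -1, 0, 0, 0, -1], [-1, -0.36, 0, 0, 0, 0, -1], [-1, -0.36, 0, 0, 0, 0, -1], [-1, -0.36, 0, 0, 0, 0, -1]],
])

```text
time_s: 34.5
position: [557.6, 103.5, 157.8]
ee_rot: [-0.0, 0.707, 0.707, -0.0]
ft_force: [-0.1, -0.5, -2.1]
gripper_width: 36.8
gripper_force: 60.2
```

>>> play_rows([
  [[-1, -0.36, 0, 0, 0, 0, -1], [-1, -0.36, 0, 0, 0, 0, -1], [-1, -0.36, 0, 0, 0, 0, -1], [-1, -0.36, 0, 0, 0, 0, -1], [-1, -0.36, 0, 0, 0, 0, -1]],
])

```text
time_s: 35.0
position: [521.5, 3.5, 157.6]
ee_rot: [-0.0, 0.707, 0.707, -0.0]
ft_force: [0.3, -0.2, -0.5]
gripper_width: 37.0
gripper_force: 60.2
```

>>> play_rows([
  [[-1, -0.36, 0, 0, 0, 0, -1], [-1, -0.36, 0, 0, 0, 0, -1], [-1, -0.36, 0, 0, 0, 0, -1], [-1, -0.36, 0, 0, 0, 0, -1], [-1, -0.36, 0, 0, 0, 0, -1]],
])

```text
time_s: 35.5
position: [485.6, -96.4, 157.6]
ee_rot: [-0.0, 0.707, 0.707, -0.0]
ft_force: [-0.4, -0.1, -1.1]
gripper_width: 37.0
gripper_force: 60.2
```

>>> play_rows([
  [[-1, -0.36, 0, 0, 0, 0, -1], [-1, -0.36, 0, 0, 0, 0, -1], [-1, -0.36, 0, 0, 0, 0, -1], [-1, -0.36, 0, 0, 0, 0, -1], [-0.57, -0.14, 0, 0, 0, 0, -1]],
])

```text
time_s: 36.0
position: [453.9, -188.2, 157.6]
ee_rot: [-0.0, 0.707, 0.707, -0.0]
ft_force: [-0.6, 0.4, -1.3]
gripper_width: 36.8
gripper_force: 60.2
```

>>> play_rows([
  [[0, 0, 0.8, 0, 0, 0, -1], [0, 0, 1, 0, 0, 0, -1], [0, 0, 1, 0, 0, 0, -1], [0, 0, 1, 0, 0, 0, -1], [0, 0, 1, 0, 0, 0, -1]],
])

```text
time_s: 36.5
position: [454.7, -186.9, 60.7]
ee_rot: [-0.0, 0.707, 0.707, 0.0]
ft_force: [1.0, -0.2, -2.0]
gripper_width: 36.8
gripper_force: 60.2
```

>>> play_rows([
  [[0, 0, 0.6, 0, 0, 0, -1], [0, 0, 0.3, 0, 0, 0, -1], [0, 0, 0.1, 0, 0, 0, -1], [0, 0, 0, 0, 0, 0, -1]],
])

```text
time_s: 36.9
position: [455.0, -187.2, 41.7]
ee_rot: [0.0, 0.707, 0.707, 0.0]
ft_force: [-0.8, 0.2, -1.6]
gripper_width: 37.0
gripper_force: 60.2
```

Contact should come near 37.7.

>>> play_rows([
  [[0, 0, 0.07, 0, 0, 0, -1], [0, 0, 0.07, 0, 0, 0, -1], [0, 0, 0, 0, 0, 0, -1]],
])

```text
time_s: 37.2
position: [454.8, -187.2, 38.7]
ee_rot: [0.0, 0.707, 0.707, 0.0]
ft_force: [0.1, -0.6, -1.4]
gripper_width: 36.8
gripper_force: 60.2
```

>>> play_rows([
  [[0, 0, 0.05, 0, 0, 0, -1], [0, 0, 0, 0, 0, 0, -1]],
])

```text
time_s: 37.4
position: [454.8, -187.2, 37.6]
ee_rot: [0.0, 0.707, 0.707, 0.0]
ft_force: [0.5, -0.5, -0.8]
gripper_width: 36.7
gripper_force: 60.4
```

>>> play_rows([
  [[0, 0, 0.04, 0, 0, 0, -1], [0, 0, 0, 0, 0, 0, -1]],
])

```text
time_s: 37.6
position: [454.9, -187.3, 37.6]
ee_rot: [0.0, 0.707, 0.707, 0.0]
ft_force: [-1.5, 0.5, 6.5]
gripper_width: 36.8
gripper_force: 61.1
```

>>> play_rows([
  [[0, 0, 0, 0, 0, 0, 0], [0, 0, 0, 0, 0, 0, 0.6], [0, 0, 0, 0, 0, 0, 0.6], [0, 0, -0.3, 0, 0, 0, 0.6], [0, 0, -0.7, 0, 0, 0, 0.6]],
])

```text
time_s: 38.1
position: [453.8, -186.8, 56.1]
ee_rot: [-0.001, 0.707, 0.707, -0.0]
ft_force: [0.0, 0.0, 0.8]
gripper_width: 68.6
gripper_force: 0.0
```

>>> play_rows([
  [[0, 0, -1, 0, 0, 0, 0.6], [0, 0, -1, 0, 0, 0, 0.6], [0, 0, -1, 0, 0, 0, 1], [0, 0, -1, 0, 0, 0, 1], [0, 0, -1, 0, 0, 0, 1]],
])

```text
time_s: 38.6
position: [454.6, -187.1, 157.9]
ee_rot: [0.0, 0.707, 0.707, 0.0]
ft_force: [-0.8, -0.8, 0.2]
gripper_width: 85.5
gripper_force: 0.0
```

>>> play_rows([
  [[1, 0.285, 0, 0, 0, 0, 1], [1, 0.285, 0, 0, 0, 0, 1], [1, 0.285, 0, 0, 0, 0, 1], [1, 0.285, 0, 0, 0, 0, 1], [1, 0.285, 0, 0, 0, 0, 1]],
])

```text
time_s: 39.1
position: [483.3, -86.4, 157.1]
ee_rot: [0.0, 0.707, 0.707, 0.0]
ft_force: [0.5, -0.3, 0.3]
gripper_width: 85.4
gripper_force: 0.0
```

>>> play_rows([
  [[1, 0.285, 0, 0, 0, 0, 1], [1, 0.285, 0, 0, 0, 0, 1], [1, 0.285, 0, 0, 0, 0, 1], [1, 0.285, 0, 0, 0, 0, 1], [1, 0.285, 0, 0, 0, 0, 1]],
])

```text
time_s: 39.6
position: [511.8, 13.7, 157.1]
ee_rot: [0.0, 0.707, 0.707, 0.0]
ft_force: [0.6, 0.3, -0.6]
gripper_width: 85.1
gripper_force: 0.0
```

>>> play_rows([
  [[1, 0.285, 0, 0, 0, 0, 1], [1, 0.285, 0, 0, 0, 0, 1], [1, 0.285, 0, 0, 0, 0, 1], [1, 0.285, 0, 0, 0, 0, 1], [1, 0.285, 0, 0, 0, 0, 1]],
])

```text
time_s: 40.1
position: [540.3, 113.7, 157.1]
ee_rot: [0.0, 0.707, 0.707, 0.0]
ft_force: [0.3, 0.3, 0.4]
gripper_width: 85.5
gripper_force: 0.0
```

>>> play_rows([
  [[1, 0.285, 0, 0, 0, 0, 1], [1, 0.285, 0, 0, 0, 0, 1], [1, 0.285, 0, 0, 0, 0, 1], [1, 0.285, 0, 0, 0, 0, 1], [1, 0.285, 0, 0, 0, 0, 1]],
])

```text
time_s: 40.6
position: [568.9, 214.0, 156.9]
ee_rot: [0.0, 0.707, 0.707, 0.0]
ft_force: [0.4, -0.7, 0.0]
gripper_width: 85.4
gripper_force: 0.0
```

>>> play_rows([
  [[1, 0.285, 0, 0, 0, 0, 1], [1, 0.285, 0, 0, 0, 0, 1], [1, 0.285, 0, 0, 0, 0, 1], [1, 0.285, 0, 0, 0, 0, 1], [0.63, 0.18, 0, 0, 0, 0, 1]],
])

```text
time_s: 41.1
position: [595.2, 307.1, 156.5]
ee_rot: [-0.0, 0.707, 0.707, -0.0]
ft_force: [0.9, 1.0, 0.7]
gripper_width: 85.2
gripper_force: 0.0
```

Run:
```python
from cell import eyes,arm
from h import *
st=arm.read_state();p=st["position"];print(p,st["time_s"])
w=eyes.snapshot("wrist");s=eyes.snapshot("scene")
print(proj(w,[595,305.5,91]))
for c,a,A in blobs(w,(5,120,30),(30,255,255),(180,120,460,380),500): print("tum",c,a,A,onz(w,c,91).round(1))
for c,a,A in blobs(w,(16,150,160),(30,255,255),(180,120,460,380),300): print("rim",c,a,A,onz(w,c,91).round(1))
print("salt exp",proj(s,[454.5,-187.2,87]))
for c,a,A in blobs(s,(0,0,100),(180,50,255),(225,115,280,175),20): print("S salt",c,a,A,onz(s,c,87).round(1))
```

```text
[595.18891182 307.08887212 156.53958196] 41.1
[315.62331351 256.53886239]
tum [320.1 244.6] [ 87.8 107.5] 7336.5 [597.7 313.2  91. ]
salt exp [248.80292763 139.95983155]
S salt [249.  140.6] [ 7.2 12.9] 69.5 [ 455.4 -185.5   87. ]
S salt [263.4 126.6] [27.4 56.6] 828.0 [ 409.3 -195.9   87. ]
```

>>> play_rows([
  [[0, 0.05, 1, 0, 0, 0, 1], [0, 0, 1, 0, 0, 0, 1], [0, 0, 1, 0, 0, 0, 1], [0, 0, 1, 0, 0, 0, 1], [0, 0, 1, 0, 0, 0, 1]],
])

```text
time_s: 41.7
position: [595.8, 304.5, 56.2]
ee_rot: [0.0, 0.707, 0.707, -0.0]
ft_force: [-0.8, -0.9, 0.1]
gripper_width: 85.7
gripper_force: 0.0
```

>>> play_rows([
  [[0, 0, 0.7, 0, 0, 0, 1], [0, 0, 0.3, 0, 0, 0, 1], [0, 0, 0, 0, 0, 0, 0.6], [0, 0, 0, 0, 0, 0, -1], [0, 0, 0, 0, 0, 0, -1]],
])

```text
time_s: 42.2
position: [596.8, 305.9, 38.3]
ee_rot: [0.0, 0.707, 0.707, 0.001]
ft_force: [-0.5, 0.2, -0.7]
gripper_width: 54.9
gripper_force: 63.1
```

>>> play_rows([
  [[0, 0, 0, 0, 0, 0, -1], [0, 0, 0, 0, 0, 0, -1], [0, 0, 0, 0, 0, 0, -1], [0, 0, 0, 0, 0, 0, -1], [0, 0, 0, 0, 0, 0, -1]],
])

```text
time_s: 42.7
position: [596.7, 305.8, 38.0]
ee_rot: [0.0, 0.707, 0.707, 0.001]
ft_force: [0.8, -0.5, 5.6]
gripper_width: 55.0
gripper_force: 63.1
```

>>> play_rows([
  [[0, 0, -0.5, 0, 0, 0, -1], [0, 0, -1, 0, 0, 0, -1], [0, 0, -1, 0, 0, 0, -1], [0, 0, -1, 0, 0, 0, -1], [0, 0, -1, 0, 0, 0, -1]],
])

```text
time_s: 43.2
position: [595.6, 305.4, 127.7]
ee_rot: [-0.0, 0.707, 0.707, -0.0]
ft_force: [-0.4, -0.0, -0.1]
gripper_width: 54.8
gripper_force: 63.2
```

>>> play_rows([
  [[0, 0, -1, 0, 0, 0, -1], [-1, -0.25, -1, 0, 0, 0, -1], [-1, -0.25, 0, 0, 0, 0, -1], [-1, -0.25, 0, 0, 0, 0, -1], [-1, -0.25, 0, 0, 0, 0, -1]],
])

```text
time_s: 43.7
position: [575.5, 224.8, 167.2]
ee_rot: [-0.0, 0.707, 0.707, -0.0]
ft_force: [-0.4, -0.5, -1.1]
gripper_width: 54.7
gripper_force: 63.3
```

>>> play_rows([
  [[-1, -0.25, 0, 0, 0, 0, -1], [-1, -0.25, 0, 0, 0, 0, -1], [-1, -0.25, 0, 0, 0, 0, -1], [-1, -0.25, 0, 0, 0, 0, -1], [-1, -0.25, 0, 0, 0, 0, -1]],
])

```text
time_s: 44.2
position: [550.5, 124.1, 166.8]
ee_rot: [0.0, 0.707, 0.707, 0.0]
ft_force: [-0.0, 1.1, -0.3]
gripper_width: 55.0
gripper_force: 63.3
```

>>> play_rows([
  [[-1, -0.25, 0, 0, 0, 0, -1], [-1, -0.25, 0, 0, 0, 0, -1], [-1, -0.25, 0, 0, 0, 0, -1], [-1, -0.25, 0, 0, 0, 0, -1], [-1, -0.25, 0, 0, 0, 0, -1]],
])

```text
time_s: 44.7
position: [525.4, 24.1, 166.8]
ee_rot: [-0.0, 0.707, 0.707, -0.0]
ft_force: [-0.7, 0.1, -1.0]
gripper_width: 55.0
gripper_force: 63.3
```

>>> play_rows([
  [[-1, -0.25, 0, 0, 0, 0, -1], [-1, -0.25, 0, 0, 0, 0, -1], [-1, -0.25, 0, 0, 0, 0, -1], [-1, -0.25, 0, 0, 0, 0, -1], [-1, -0.25, 0, 0, 0, 0, -1]],
])

```text
time_s: 45.2
position: [500.3, -75.8, 166.9]
ee_rot: [0.0, 0.707, 0.707, 0.0]
ft_force: [0.1, -1.2, -0.2]
gripper_width: 55.2
gripper_force: 63.3
```

>>> play_rows([
  [[-1, -0.25, 0, 0, 0, 0, -1], [-1, -0.25, 0, 0, 0, 0, -1], [-1, -0.25, 0, 0, 0, 0, -1], [-1, -0.25, 0, 0, 0, 0, -1], [-1, -0.25, 0, 0, 0, 0, -1]],
])

```text
time_s: 45.7
position: [475.3, -175.7, 166.9]
ee_rot: [0.0, 0.707, 0.707, 0.0]
ft_force: [1.0, -0.1, -1.2]
gripper_width: 55.0
gripper_force: 63.3
```

>>> play_rows([
  [[-1, -0.25, 0, 0, 0, 0, -1], [-1, -0.25, 0, 0, 0, 0, -1], [-1, -0.25, 0, 0, 0, 0, -1], [-1, -0.25, 0, 0, 0, 0, -1], [-1, -0.25, 0, 0, 0, 0, -1]],
])

```text
time_s: 46.2
position: [450.2, -275.6, 166.9]
ee_rot: [-0.0, 0.707, 0.707, 0.0]
ft_force: [0.6, -0.4, -0.3]
gripper_width: 55.0
gripper_force: 63.3
```

>>> play_rows([
  [[-0.16, -0.07, 0, 0, 0, 0, -1], [0, 0, 0, 0, 0, 0, -1]],
])

```text
time_s: 46.4
position: [449.0, -278.2, 166.7]
ee_rot: [-0.0, 0.708, 0.707, 0.0]
ft_force: [0.1, 0.9, -1.5]
gripper_width: 55.1
gripper_force: 63.3
```

>>> play_rows([
  [[0, 0, 0.8, 0, 0, 0, -1], [0, 0, 1, 0, 0, 0, -1], [0, 0, 1, 0, 0, 0, -1], [0, 0, 1, 0, 0, 0, -1], [0, 0, 1, 0, 0, 0, -1]],
])

```text
time_s: 46.9
position: [449.8, -276.8, 70.1]
ee_rot: [0.0, 0.707, 0.708, 0.0]
ft_force: [-0.3, -0.6, -0.9]
gripper_width: 54.8
gripper_force: 63.3
```

>>> play_rows([
  [[0, 0, 0.6, 0, 0, 0, -1], [0, 0, 0.35, 0, 0, 0, -1], [0, 0, 0.1, 0, 0, 0, -1], [0, 0, 0.05, 0, 0, 0, -1], [0, 0, 0, 0, 0, 0, -1]],
])

```text
time_s: 47.4
position: [450.1, -278.0, 49.4]
ee_rot: [0.001, 0.707, 0.707, 0.0]
ft_force: [0.1, 0.6, -0.8]
gripper_width: 55.1
gripper_force: 63.3
```

>>> play_rows([
  [[0, 0, 0.05, 0, 0, 0, -1], [0, 0, 0, 0, 0, 0, -1]],
])

```text
time_s: 47.6
position: [449.9, -278.0, 48.1]
ee_rot: [0.0, 0.707, 0.707, 0.0]
ft_force: [0.4, -0.1, -0.4]
gripper_width: 54.9
gripper_force: 63.3
```

>>> play_rows([
  [[0, 0, 0.04, 0, 0, 0, -1], [0, 0, 0, 0, 0, 0, -1]],
])

```text
time_s: 47.8
position: [449.8, -277.9, 47.1]
ee_rot: [0.0, 0.707, 0.707, 0.0]
ft_force: [-0.1, -0.1, 0.6]
gripper_width: 55.1
gripper_force: 63.3
```

One more small step, then release, rise and move away.

>>> play_rows([
  [[0, 0, 0.03, 0, 0, 0, -1], [0, 0, 0, 0, 0, 0, -1]],
])

```text
time_s: 48.0
position: [449.8, -277.9, 47.0]
ee_rot: [0.0, 0.707, 0.707, 0.0]
ft_force: [-1.6, 0.4, 5.0]
gripper_width: 54.6
gripper_force: 63.4
```

>>> play_rows([
  [[0, 0, 0, 0, 0, 0, 0.4], [0, 0, 0, 0, 0, 0, 0.8], [0, 0, 0, 0, 0, 0, 0.8], [0, 0, 0, 0, 0, 0, 0.8], [0, 0, -0.4, 0, 0, 0, 0.8]],
])

```text
time_s: 48.5
position: [449.0, -277.3, 53.5]
ee_rot: [-0.001, 0.707, 0.707, -0.0]
ft_force: [-0.6, 0.9, -0.5]
gripper_width: 76.9
gripper_force: 0.0
```

>>> play_rows([
  [[0, 0, -1, 0, 0, 0, 0.8], [0, 0, -1, 0, 0, 0, 0.8], [0, 0, -1, 0, 0, 0, 0.8], [0, 0, -1, 0, 0, 0, 0.8], [0, 0, -1, 0, 0, 0, 0.8]],
])

```text
time_s: 49.0
position: [449.7, -277.8, 155.8]
ee_rot: [0.0, 0.707, 0.707, 0.0]
ft_force: [0.5, -0.0, 0.2]
gripper_width: 76.7
gripper_force: 0.0
```

>>> play_rows([
  [[0, -1, -1, 0, 0, 0, 0.8], [0, -1, -1, 0, 0, 0, 0.8], [0, -1, 0, 0, 0, 0, 0.8], [0, -1, 0, 0, 0, 0, 0.8], [0, -1, 0, 0, 0, 0, 0.8]],
])

```text
time_s: 49.5
position: [348.9, -277.8, 195.0]
ee_rot: [0.0, 0.707, 0.707, 0.0]
ft_force: [-0.1, 0.2, 0.4]
gripper_width: 76.7
gripper_force: 0.0
```

Run:
```python
from cell import eyes,arm
from h import *
st=arm.read_state();print(st["position"],st["time_s"],st["ft_force"])
s=eyes.snapshot("scene");t=eyes.snapshot("top")
def show(n,sn,lo,hi,b,z,am=40):
  for c,a,A in blobs(sn,lo,hi,b,am): print(n,c,a,A,onz(sn,c,z).round(1))
show("T egg",t,(3,70,30),(20,255,255),(425,195,465,240),76)
show("T jam",t,(0,140,60),(8,255,255),(365,245,440,305),75)
show("S egg",s,(3,70,30),(20,255,255),(170,160,215,212),76)
show("S jam",s,(0,140,60),(8,255,255),(255,150,300,190),75)
show("S honey",s,(24,110,60),(40,255,255),(325,225,365,265),66)
print("tum exp",proj(s,[449.5,-278,100]),proj(t,[449.5,-278,100]))
show("T tumrim",t,(14,110,70),(28,255,255),(460,265,510,315),100)
c=np.zeros((560,800,3),np.uint8); c[:560]=cv2.resize(s["frame"][100:282,110:370],(800,560)); cv2.imwrite("pics/fin.png",np.clip(c[:,:,::-1]*1.3,0,255).astype(np.uint8))
```

```text
[ 348.86244528 -277.76918904  194.99932331] 49.5 [-0.13168964  0.17473884  0.37958601]
T egg [448.6 216.1] [17.9 19.1] 266.0 [ 598.9 -184.1   76. ]
T jam [401.4 272.3] [22.4 22.6] 390.5 [458.2 -99.2  75. ]
S egg [190.9 185. ] [22.  25.8] 443.0 [ 601.3 -181.8   76. ]
S jam [278.  169.8] [18.6 26.5] 383.5 [460.8 -96.4  75. ]
S honey [344.8 240.7] [23.  28.5] 513.5 [486.5 102.5  66. ]
tum exp [221.0002614  112.09921841] [486.62268256 288.98053214]
T tumrim [486.8 289.3] [23.4 25.6] 156.5 [ 448.9 -278.4  100. ]
```

View pics/fin.png

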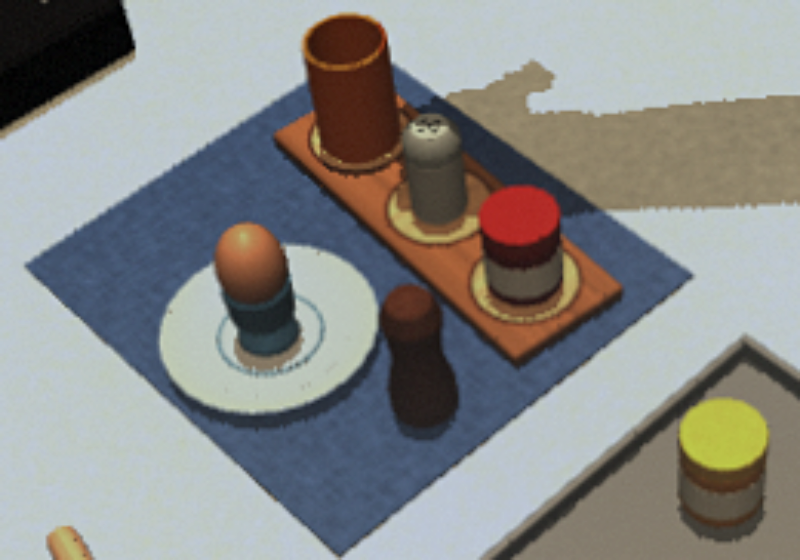

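The final view shows the egg upright in the cup (250,290) on the plate. The tumbler (350,90), salt (435,175) and jam (522,245) are centred in their rings, and the mill and honey jar are untouched. Handing in.

```bash
python3 -c "
from cell import arm
print(arm.hand_in())"
```

```text
the job is handed in; nothing more can be done
None
```

I handed the job in with breakfast laid as asked, everything upright and the honey jar and pepper mill undisturbed, but it may be marked a fail: as I first lowered the arm, the gripper pressed on a tall vessel under the start pose with up to about 106 N at the wrist (under the 120 N limit, but probably over the 40 N limit for pressing on things), and no result came back.

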